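# Reset the bottle-stop bar of a jar washer and tighten its recessed clamp nut

### The job

Push the steel stop bar with the orange end plate fully home into the side of the white clamp block. Then take the blue-handled long socket key from the grey rack, put it down the block's sloping bore onto the nut at the bottom, and turn the nut clockwise (seen looking down the bore) until it stops. Put the key back upright in its hole in the rack, and do not knock over or shove the other things.

Things in the scene. Friction and masses are not known exactly. Their poses are not given: they have to be found in the camera images.
- bore_mouth (a point): Centre of the mouth (blue band around it) of the round bore in the white clamp block. z points out of the bore along its axis, leaning 30 degrees from vertical, roughly towards the robot; y points level, out of the block's side in which the stop bar slides. Bore 44 mm wide, 75 mm deep to a flat floor, in a tube 60 mm wide outside. The mouth is about 142 mm above the table.
- block: White clamp block, fixed, 130 x 100 x 58 mm on a dark foot plate 170 x 120 x 6 mm, carrying the sloping bore on top; origin at the centre of its underside, x along its 130 mm length (the bore leans to -x), +y towards the stop bar.
- nut (a joint): Angle of the brass square nut at the bottom of the bore, rad: grows clockwise seen looking down the bore, hard stop (tight) at 1.2, starts at 0 to 0.4. Stiff, about 0.2 Nm; stays where left. Coaxial with the bore, 19 mm square, 12 mm high from the bore floor, with a pointed tip to 21 mm. At 0 its flats are square to bore_mouth's x and y axes.
- bar (a joint): How far the stop bar has been pushed in from its outermost position, m: starts between 0 and 0.022; the hidden stop (fully home) is at 0.050. It slides level with about 3 N of friction and stays where it is left.
- bar_end (a point): Centre of the outer face of the orange end plate (40 mm wide, 44 mm high, 8 mm thick) of the stop bar, 32 mm above the table. The point's y axis points level out of the block; push against this face along -y. When home the face still stands 53 mm out of the block's side.
- key_center (a point): The blue-handled socket key, upright in the rack; the point half-way along it, z up along the key. 160 mm long, about 0.3 kg: the top 40 mm is a 24 mm square blue handle (sides along this point's x and y), then a 14 mm round shaft and, at the foot, the socket, 36 mm across.
- key_foot (a point): Middle of the key's open socket end, 80 mm below key_center, same axes. The socket opening is 21 mm square, 26 mm deep, its sides parallel to the handle's. Fully on the nut, the foot rests on the bore's floor, 75 mm below the mouth, and the handle stands 45 to 85 mm out of the mouth.
- rack: Grey plastic tool rack, 170 x 80 x 60 mm, fixed; origin at the centre of its underside, x axis along its length. Two 40 mm square holes at x = -40 mm and x = +40 mm (y = 0), their floors 15 mm above the table. One holds the blue key, the other the red spare.
- spare_center (a point): Half-way up the red-handled socket key (140 mm long, handle 24 mm square), upright in the rack's other hole. Too small for this nut: leave it.
- jar_a_center (a point): Half-way up an upside-down amber jar, 68 mm wide, 105 mm high, in the white tray (170 x 110 x 30 mm, fixed). Leave it.
- jar_b_center (a point): Half-way up a second amber jar of the same size in the tray. Leave it.
- jar_c_center (a point): Half-way up an upside-down clear jar of the same size on the table behind the block. Leave it.
- pot_center (a point): Half-way up a white plastic pot, 72 mm wide, 105 mm high, behind the block. Leave it.
- rinse_center (a point): Half-way up a blue bottle, 64 mm wide, 160 mm high, behind the block. Leave it.
- wrench_grip (a point): Grip of a wrench lying on the table in front of the robot. Leave it.
- nut_top (a point): Centre of the nut's upper square face, 12 mm above the bore floor (63 mm down from the mouth).
Things that resemble listed ones, but are neither listed nor needed, are in the scene too. Leave any green or purple look-alike of the part that bears key_center alone.

How it is judged:
By the outcome, as a careful person would: the job done as asked, in the order asked, and still so for the second after the job is handed in, with the robot touching nothing.
It also fails if it takes over 72 s, if anything falls off the work surface, if the arm or the gripper's body presses on something with over 40 N, if the wrist force passes 120 N, or if a joint passes its speed limit or range.

### The arm

A 6-joint arm with a two-finger parallel gripper is mounted at the origin on the work surface. World frame = base frame: x ahead of the robot, y to its left, z up, the work surface at z = 0. Lengths are in m, angles in rad, forces in N, time in s.
With the tool pointing down it reaches from about 0.35 to 0.775 m from the base axis. Payload 7.3 kg.
Tool frame: the origin (TCP) lies at the very end of the fingers, on their centre line; the grasp point (between the pads) lies 19 mm behind it; z points along the fingers, y is the line along which they close (so a half turn about z gives the same grasp; the last joint's range is limited). The gripper opens to 92 mm and grips with 3 to 60 N. Pads are 19 mm wide; open, the fingers measure 130 mm over their backs; the gripper's body (75 mm by 190 mm) begins 47 mm behind the grasp point.
Start: joints at [1.041, 0.342, 1.524, -0, 1.275, -0.146], TCP at [0.197, 0.487, 0.227] pointing down, gripper open.
Joint ranges: [-2.53, 2.53], [-0.77, 2.02], [0.04, 2.7], [-1, 4.14], [0.28, 2.66], [-3.11, 3.11]. Speed limits (rad/s): [2.57, 2.57, 3.14, 3.14, 3.14, 3.14].

### API

Orientations are given as [roll, pitch, yaw] about the fixed x, y, z axes, in that order (R = Rz(yaw) Ry(pitch) Rx(roll)).
In Python, from cell import observe, read_camera, get_calibration, hand_in, search_frame gives the robot as it stands.
- The arm moves only by the tool step_arm, never from a script. Its argument "commands" is a list of rows, each an object with "translation": the shift along the tool's x, y, z in mm, a list of three; "roll": the turn about the tool's z in rad. In form: [{"translation": [x, y, z], "roll": roll}, ...]. A call has 1 to 20 rows; each row shifts and turns the commanded pose from where the row before left it, along the tool's axes as they then stand; what a row does not reach is not made up. A row lasts 1/12 s, in which the tool goes at most 41.7 mm and 7.16 degrees, less where a joint would pass 70% of its speed; a pose out of reach is approached as far as the arm can. A call is refused whole if a number of a shift passes 41.7 or a number of a turn 0.125, either way. A call with a gripper value outside its range is refused whole. "fingers" is the opening, from 0 (shut) to 1 (fully open), set as the call begins (left out, the last holds). The fingers move at their own pace and stop on an object; "grip_force" is the grip in N (left out, the last holds). Time passes only in rows, so rows that do not move let the fingers close. It gives the time, the measured TCP pose, the force, the opening and the grip force at its end, in the units of the state.
- observe(): the state, without advancing time (a new reading comes with each control period).
- read_camera(name): name is "side" or "top" or "wrist"; returns the picture (420x560x3 uint8, red, green, blue); there is no depth.
- get_calibration(name): a dict with "camera_matrix" (3x3 intrinsics, pixels), "world_from_camera" (4x4, takes a point from camera to world coordinates). Camera axes: x right, y up, looking along -z (the intrinsics and any distortion apply to the point x, -y, -z); pixel columns grow to the right and rows downward; lengths in m; the calibration is good to about 2 mm. A picture is of the moment at which its call begins: read the wrist's pose just before it. get_calibration takes no time and is no camera call; for the wrist camera it gives the pose at the moment of the call.
- hand_in(): hands the job in; it is judged then, once.
Trained networks look in the newest picture that a camera, given by its name, has taken for a name from the list of things; names that differ only in an ending like _2 or _b are one class to them, and where a whole thing is asked for, a point or a joint stands for the part that bears it (a point fixed in the world has none). Each returns a list of dicts, best first, with "confidence" (0 to 1); they miss things now and then, are a little off and sometimes report something else, mostly with a low value. They report only what shows in the picture. A call takes as long as a camera call. They do not tell look-alikes from the thing itself.
- search_frame(camera, name): "at" ([x, y, z] in m, in world coordinates, good to about 4 mm: the middle of the surface that is visible of it).
The state is a dict: "time": time; "qpos": joint angles; "qvel": joint speeds; "joint_efforts": joint torques, N m; "tool_pos": TCP position; "tool_rot": TCP orientation; "contact_force": force on the tool from outside, world axes, zero at the start; "torque": the same for the moment, N m; "opening": finger opening in m; "grip_force": force on a finger pad.
Only numpy, scipy, OpenCV 4.12 (cv2) and the standard library are available. Lean on these libraries where they do the work, as an engineer would, in place of code of your own. Each camera call takes 0.05 s, during which the arm holds its last target. There are 200 camera calls.

## Working session

There is one attempt and no reset: what is moved stays moved. The work goes in short steps, Python scripts to look and compute and a tool call to move; the robot and the scene stay as the last step left them, time stands still between calls to the robot, and variables do not carry over. Pictures are saved under pics/ and viewed, at most 10 in all, crops included, and the job is handed in when it is done.

Besides the shell and the picture viewer there is one more tool, called after "Call:" by a JSON object that holds its "name" and its "arguments", one argument or row to a line. step_arm: Moves the arm, as the interface text tells. Its arguments: {"type":"object","properties":{"commands":{"type":"array"},"fingers":{"type":"number"},"grip_force":{"type":"number"}},"required":["commands"]}

```bash
ls; mkdir -p pics; python3 - <<'E'
from cell import *
import cv2,numpy as np
s=observe();print(s)
ims=[]
for c in("top","side","wrist"):
    im=read_camera(c);cv2.imwrite(f"pics/{c}0.png",im[...,::-1]);
    k=get_calibration(c);print(c,np.round(k["camera_matrix"],1).tolist(),np.round(k["world_from_camera"],3).tolist())
for c in("top","side"):
  for n in("bore_mouth","block","bar_end","key_center","key_foot","rack","spare_center","nut_top"):
    r=search_frame(c,n);print(c,n,[(np.round(d["at"],3).tolist(),round(d["confidence"],2)) for d in r[:3]])
E
```

```text
pics
{'time': 0.0, 'qpos': array([ 1.04096862e+00,  3.42703122e-01,  1.52502374e+00, -3.19673703e-05,
        1.27536539e+00, -1.46013186e-01]), 'qvel': array([ 3.37320525e-04,  2.76363592e-04,  2.18041209e-03, -5.47623706e-05,
       -7.91182200e-04, -5.91961964e-04]), 'joint_efforts': array([ 1.61944776e-03, -4.31245422e+01, -2.44222802e+01,  7.18597183e-02,
        5.59482677e-02, -2.06335158e-04]), 'tool_pos': array([0.19638128, 0.48645426, 0.22605278]), 'tool_rot': array([-3.14010457e+00, -1.87940237e-04,  2.75778732e+00]), 'contact_force': array([-0.1513891 ,  0.19265184,  0.48695065]), 'torque': array([ 0.01288174, -0.00216909,  0.01283201]), 'grip_force': 0.0, 'opening': 0.09178807411932453}
top [[432.6, 0.0, 289.3], [0.0, 432.6, 207.1], [0.0, 0.0, 1.0]] [[-0.022, 0.996, -0.084, 0.478], [-1.0, -0.022, -0.002, -0.044], [-0.003, 0.084, 0.996, 1.355], [0.0, 0.0, 0.0, 1.0]]
side [[384.2, 0.0, 281.8], [0.0, 384.2, 204.7], [0.0, 0.0, 1.0]] [[0.975, 0.144, -0.171, 0.419], [-0.223, 0.666, -0.712, -0.806], [0.011, 0.732, 0.681, 0.841], [0.0, 0.0, 0.0, 1.0]]
wrist [[355.3, 0.0, 281.2],
[... 407 characters left out ...]
7), ([0.636, -0.346, 0.083], 0.5), ([0.529, -0.462, 0.078], 0.49)]
top rack [([0.488, -0.35, 0.059], 0.59)]
top spare_center [([0.458, -0.352, 0.149], 0.42)]
top nut_top []
side bore_mouth [([0.701, -0.256, 0.101], 0.67), ([0.602, -0.07, 0.12], 0.58)]
side block [([0.601, -0.076, 0.057], 0.77), ([0.605, -0.069, 0.121], 0.4)]
side bar_end []
side key_center [([0.53, -0.374, 0.127], 0.93), ([0.633, -0.355, 0.083], 0.86), ([0.522, -0.475, 0.082], 0.79)]
side key_foot [([0.631, -0.356, 0.078], 0.98), ([0.53, -0.377, 0.126], 0.93), ([0.528, -0.478, 0.086], 0.78)]
side rack [([0.489, -0.385, 0.06], 0.97)]
side spare_center [([0.45, -0.362, 0.133], 0.78)]
side nut_top [([0.469, 0.33, 0.087], 0.51)]
```

View pics/top0.png

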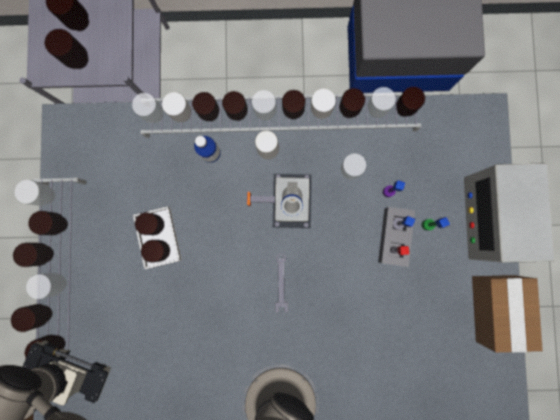

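View pics/side0.png

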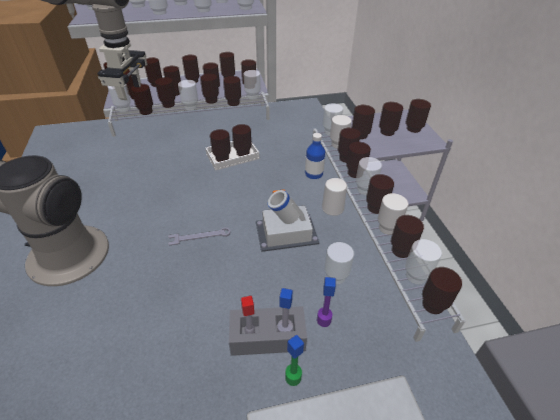

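The top view shows the block at about (292,200), with the orange plate to its left at (249,199). The rack is at (397,237), holding the blue key at (408,222) and the red spare at (403,250). The purple and green look-alikes stand outside it at (393,189) and (436,223). The arm is at lower left.

Next I move the wrist camera towards the block.

```bash
cat > h.py <<'E'
from cell import *
import cv2,numpy as np
def ray(c,uv,cal=None):
    k=cal or get_calibration(c);K=k["camera_matrix"];T=k["world_from_camera"]
    d=np.linalg.inv(K)@np.array([uv[0],uv[1],1.]);d=np.array([d[0],-d[1],-d[2]])
    return T[:3,3],T[:3,:3]@d
def onz(c,uv,z,cal=None):
    o,d=ray(c,uv,cal);return o+d*(z-o[2])/d[2]
def proj(c,P,cal=None):
    k=cal or get_calibration(c);T=k["world_from_camera"]
    p=(np.asarray(P)-T[:3,3])@T[:3,:3];q=k["camera_matrix"]@np.array([p[0],-p[1],-p[2]]);return q[:2]/q[2]
def hsv(im,lo,hi):
    return cv2.inRange(cv2.cvtColor(im,cv2.COLOR_RGB2HSV),np.array(lo),np.array(hi))
def goto(p,yaw):
    "shift in tool axes (mm) and roll from present to target TCP, roll applied last"
    s=observe();y=s["tool_rot"][2];d=np.asarray(p)-s["tool_pos"]
    x=[np.cos(y),np.sin(y)];Y=[np.sin(y),-np.cos(y)]
    r=-((yaw-y+np.pi)%(2*np.pi)-np.pi)
    return np.round([1000*np.dot(x,d[:2]),1000*np.dot(Y,d[:2]),-1000*d[2]],1),round(r,3)
E
python3 - <<'E'
from h import *
for c,lo,hi in(("top",(3,150,120),(15,255,255)),("side",(3,150,120),(15,255,255))):
    im=cv2.imread(f"pics/{c}0.png")[...,::-1]
    n,l,st,ce=cv2.connectedComponentsWithStats(hsv(im,lo,hi))
    for i in range(1,n):
        if st[i,4]>8: print(c,st[i],ce[i],onz(c,ce[i],.05))
print(goto([.47,0.0,.33],np.pi))
E
```

```text
top [248 193   2  12  24] [248.5 198.5] [0.6164888  0.08078945 0.05      ]
(array([-435.8, -349. , -103.3]), np.float64(-0.384))
```

Call:
{"name": "step_arm", "arguments": {
  "commands": [
    {"translation":[-29.6,-24.2,-6],"roll":0},
    {"translation":[-29.6,-24.2,-6],"roll":0},
    {"translation":[-29.6,-24.2,-6],"roll":0},
    {"translation":[-29.6,-24.2,-6],"roll":0},
    {"translation":[-29.6,-24.2,-6],"roll":0},
    {"translation":[-29.6,-24.2,-6],"roll":0},
    {"translation":[-29.6,-24.2,-6],"roll":0},
    {"translation":[-29.6,-24.2,-6],"roll":0},
    {"translation":[-29.6,-24.2,-6],"roll":0},
    {"translation":[-29.6,-24.2,-6],"roll":0},
    {"translation":[-29.6,-24.2,0],"roll":0},
    {"translation":[-29.6,-24.2,0],"roll":0},
    {"translation":[-29.6,-24.2,0],"roll":0},
    {"translation":[-29.6,-24.2,0],"roll":0},
    {"translation":[-29.6,-24.2,0],"roll":0},
    {"translation":[-29.6,-24.2,0],"roll":0},
    {"translation":[0,0,0],"roll":-0.096},
    {"translation":[0,0,0],"roll":-0.096},
    {"translation":[0,0,0],"roll":-0.096},
    {"translation":[0,0,0],"roll":-0.096}
  ]
}}

```text
time: 2.62
tool_pos: [0.4908, -0.0499, 0.2865]
tool_rot: [3.141, -0.0, -3.137]
contact_force: [-0.2, -1.3, 0.8]
opening: 0.0916
grip_force: 0.0
```

```bash
python3 - <<'E'
from h import *
import pickle
s=observe();print(s["time"],s["tool_pos"],s["tool_rot"],s["qpos"])
cal=get_calibration("wrist");im=read_camera("wrist");cv2.imwrite("pics/w1.png",im[...,::-1]);pickle.dump(cal,open("pics/w1.pkl","wb"))
for n in("bore_mouth","block","bar_end","nut_top"):
    print(n,[(np.round(d["at"],4).tolist(),round(d["confidence"],2)) for d in search_frame("wrist",n)[:3]])
for c in ("side","top"):
    im=read_camera(c)
    print(c,[(np.round(d["at"],4).tolist(),round(d["confidence"],2)) for d in search_frame(c,"bar_end")[:3]])
E
```

```text
2.6167 [ 0.49076027 -0.04993985  0.28653834] [ 3.14135514e+00 -2.54190819e-04 -3.13742639e+00] [-2.57020959e-01  2.41557412e-01  1.49850907e+00  1.66183454e-04
  1.40183308e+00 -1.83201149e+00]
bore_mouth [([0.6059, -0.0494, 0.1491], 0.91), ([0.4562, -0.3484, 0.0472], 0.61)]
block [([0.5696, -0.0469, 0.0579], 0.87)]
bar_end [([0.6112, 0.0358, 0.029], 0.66), ([0.5327, -0.3652, 0.0504], 0.66)]
nut_top []
side [([0.3569, -0.011, 0.0089], 0.41)]
top [([0.6179, 0.0566, 0.0445], 0.77)]
```

View pics/w1.png

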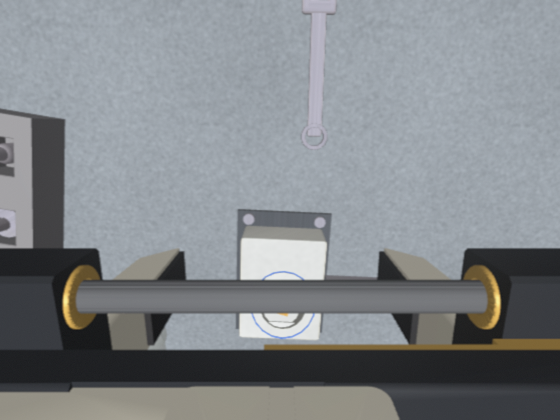

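The mouth's blue band is at (283,305), partly behind the gripper's crossbar. The block edges (240–326) look nearly square to the tool, and the rack is at far left. I'll shift forward and down so the bore shows clear of the crossbar.

Call:
{"name": "step_arm", "arguments": {
  "commands": [
    {"translation":[-21,0,20],"roll":0},
    {"translation":[-21,0,20],"roll":0},
    {"translation":[-21,0,20],"roll":0},
    {"translation":[-21,0,20],"roll":0},
    {"translation":[0,0,0],"roll":0},
    {"translation":[0,0,0],"roll":0}
  ]
}}

```text
time: 3.57
tool_pos: [0.5744, -0.0493, 0.2051]
tool_rot: [3.141, -0.003, -3.142]
contact_force: [-0.1, 0.0, 1.0]
opening: 0.0918
grip_force: 0.0
```

```bash
python3 - <<'E'
from h import *
import pickle
s=observe();print(s["time"],s["tool_pos"],s["tool_rot"],s["contact_force"])
cal=get_calibration("wrist");im=read_camera("wrist");cv2.imwrite("pics/w2.png",im[...,::-1]);pickle.dump(cal,open("pics/w2.pkl","wb"))
print(proj("wrist",[.598,-.05,.142],cal))
for n in("bore_mouth","nut_top","nut","bar_end"):
    print(n,[(np.round(d["at"],4).tolist(),round(d["confidence"],2)) for d in search_frame("wrist",n)[:3]])
m=hsv(im,(105,120,60),(130,255,255))
n,l,st,ce=cv2.connectedComponentsWithStats(m)
for i in range(1,n):
    if st[i,4]>100: print(st[i],ce[i])
u,v=map(int,proj("wrist",[.598,-.05,.142],cal))
c=im[max(v-75,0):v+75,u-100:u+100];cv2.imwrite("pics/w2c.png",cv2.resize(c,None,fx=4,fy=4,interpolation=2)[...,::-1]);print(u-100,v-75)
E
```

```text
3.5667 [ 0.57439999 -0.04929236  0.20506865] [ 3.14076149 -0.00347008 -3.14151377] [-0.10970054  0.04288848  0.97348482]
[278.45429972 266.41443921]
bore_mouth []
nut_top [([0.6167, -0.0488, 0.0913], 0.98)]
nut [([0.6161, -0.0473, 0.0912], 0.61)]
bar_end [([0.613, 0.0511, 0.0421], 0.73), ([0.6161, -0.0497, 0.0943], 0.5)]
178 191
```

View pics/w2c.png

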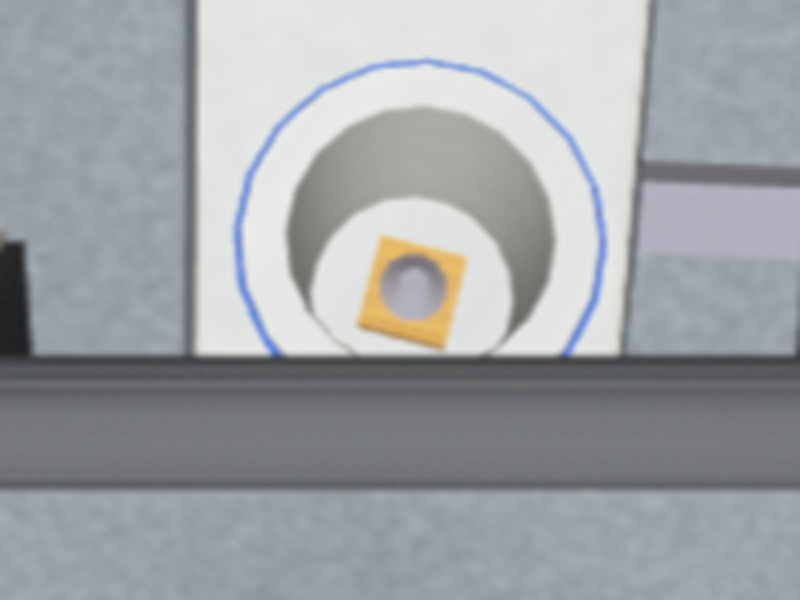

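The crop shows the bore clearly, with the brass nut's upper face cornered at about (382,236), (467,257) and (359,325), so it is turned roughly 14° clockwise. The bar is at right. Now I fit the geometry.

```bash
python3 - <<'E'
from h import *
import pickle
from scipy.optimize import least_squares
c1=pickle.load(open("pics/w1.pkl","rb"));c2=pickle.load(open("pics/w2.pkl","rb"))
A=onz("wrist",(238,210),.006,c1);B=onz("wrist",(331,213.5),.006,c1);print("foot",A,B,np.arctan2(B[0]-A[0],B[1]-A[1]))
L=onz("wrist",(237,320),.006,c1);print("footside",L, np.arctan2(L[1]-A[1],L[0]-A[0]))
im=cv2.imread("pics/w2.png");hs=cv2.cvtColor(im,cv2.COLOR_BGR2HSV)
m=cv2.inRange(hs,(100,90,60),(130,255,255));v,u=np.nonzero(m);ok=(v>195)&(v<279)&(u>225)&(u<345);P=np.c_[u,v][ok]
print(len(P),P.min(0),P.max(0))
br=cv2.inRange(hs,(12,90,90),(30,255,255));br[:240]=0;br[278:]=0;cnt=max(cv2.findContours(br,0,1)[0],key=cv2.contourArea);print("nut rect",cv2.minAreaRect(cnt))
off=np.array([178,191]);t=np.linspace(0,2*np.pi,720)
nutpx=np.array([[382,236],[467,257]])/4+off-.4
bore=np.array([[287,240],[554,240],[420,106]])/4+off-.4
def frame(b):
    y=np.array([-np.sin(b),np.cos(b),0]);xb=np.array([np.cos(b),np.sin(b),0])
    z=-.5*xb+np.array([0,0,.866]);x=np.cross(y,z);return x,y,z
def res(p):
    x,y,z=frame(p[3]);o=p[:3]
    f=lambda r:np.array([proj("wrist",o+r*(np.cos(a)*x+np.sin(a)*y),c2) for a in t[::4]])
    R=f(p[5]);rr=np.array([np.min(np.linalg.norm(R-q,axis=1)) for q in P[::4]+0.])*.3
    Bo=f(.022);bb=[np.min(np.linalg.norm(Bo-q,axis=1)) for q in bore]
    nc=o-.063*z;a=-p[4];ux=np.cos(a)*x+np.sin(a)*y;uy=-np.sin(a)*x+np.cos(a)*y
    N=np.array([proj("wrist",nc+.0095*(-ux+s*uy),c2) for s in(-1,1)])
    return np.r_[rr,bb,(N-nutpx).ravel(),(p[2]-.142)*2000,(p[5]-.0295)*1000]
r=least_squares(res,[.6,-.05,.142,-.03,.25,.0295],x_scale=[.01,.01,.01,.1,.1,.001],diff_step=1e-4)
print(r.x,r.cost,res(r.x)[-9:])
E
```

```text
foot [ 0.52798212 -0.10345449  0.006     ] [0.53197972 0.01501697 0.006     ] 0.03373028806034882
footside [ 0.68426101 -0.1087826   0.006     ] -0.03408038487170816
156 [237 206] [328 278]
nut rect ((280.5228576660156, 263.5394287109375), (21.77249526977539, 23.318470001220703), 14.931418418884277)
[ 0.5860879  -0.04726839  0.14203649 -0.02476018  0.20852915  0.03006091] 1.3840742319849388 [ 0.43329835  0.40100297  0.68449428 -0.29903118  0.11127028  0.49945011
  0.03100888  0.07298327  0.56091171]
```

```bash
python3 - <<'E'
from h import *
cal=get_calibration("top")
print("pot top",onz("top",(266,142),.105,cal),"bottle cap",onz("top",(200,142),.16,cal), "jarA",onz("top",(150,224),.105,cal))
for n in("pot_center","rinse_center"):
    for c in("top","side"):
        read_camera(c);print(n,c,[(np.round(d["at"],3).tolist(),round(d["confidence"],2)) for d in search_frame(c,n)[:3]])
read_camera("top");print([(np.round(d["at"],4).tolist(),round(d["confidence"],2)) for d in search_frame("top","bar_end")])
print(goto([.619,.125,.205],np.pi/2-.033))
E
```

```text
pot top [0.77628551 0.02181611 0.105     ] bottle cap [0.7673291 0.2042696 0.16     ] jarA [0.54279467 0.36148054 0.105     ]
pot_center top [([0.772, 0.022, 0.101], 0.76)]
pot_center side [([0.77, 0.002, 0.074], 0.62)]
rinse_center top [([0.761, 0.194, 0.108], 0.67)]
rinse_center side [([0.767, 0.183, 0.085], 0.64)]
[([0.6164, 0.083, 0.0551], 0.47), ([0.6971, -0.2322, 0.1081], 0.47)]
(array([-44.3, 174.5,   1.7]), np.float64(1.604))
```

Call:
{"name": "step_arm", "arguments": {
  "commands": [
    {"translation":[-9,35,0],"roll":0},
    {"translation":[-9,35,0],"roll":0},
    {"translation":[-9,35,0],"roll":0},
    {"translation":[-9,35,0],"roll":0},
    {"translation":[-8.3,34.5,0],"roll":0},
    {"translation":[0,0,0],"roll":0.1235},
    {"translation":[0,0,0],"roll":0.1235},
    {"translation":[0,0,0],"roll":0.1235},
    {"translation":[0,0,0],"roll":0.1235},
    {"translation":[0,0,0],"roll":0.1235},
    {"translation":[0,0,0],"roll":0.1235},
    {"translation":[0,0,0],"roll":0.1235},
    {"translation":[0,0,0],"roll":0.1235},
    {"translation":[0,0,0],"roll":0.1235},
    {"translation":[0,0,0],"roll":0.1235},
    {"translation":[0,0,0],"roll":0.1235},
    {"translation":[0,0,0],"roll":0.1235},
    {"translation":[0,0,0],"roll":0.1235},
    {"translation":[0,0,0],"roll":0}
  ],
  "fingers": 0
}}

```text
time: 5.9
tool_pos: [0.619, 0.125, 0.2066]
tool_rot: [-3.141, -0.0, 1.532]
contact_force: [-0.2, 0.4, 0.1]
opening: 0.0003
grip_force: 0.0
```

Call:
{"name": "step_arm", "arguments": {
  "commands": [
    {"translation":[0,0,35],"roll":0},
    {"translation":[0,0,35],"roll":0},
    {"translation":[0,0,35],"roll":0},
    {"translation":[0,0,35],"roll":0},
    {"translation":[0,0,30],"roll":0},
    {"translation":[0,0,13],"roll":0},
    {"translation":[0,0,0],"roll":0}
  ]
}}

```text
time: 6.48
tool_pos: [0.6163, 0.1247, 0.0195]
tool_rot: [-3.134, 0.001, 1.54]
contact_force: [-0.5, 0.2, -0.7]
opening: 0.0007
grip_force: 0.0
```

```bash
python3 - <<'E'
from h import *
s=observe();print(s["time"],s["tool_pos"],s["tool_rot"],s["contact_force"],s["opening"]);print(goto([.618,.066,.022],np.pi/2-.033))
im=read_camera("wrist");cv2.imwrite("pics/w3.png",im[...,::-1])
print([(np.round(d["at"],4).tolist(),round(d["confidence"],2)) for d in search_frame("wrist","bar_end")])
E
```

```text
6.4833 [0.61632925 0.12474669 0.01954505] [-3.13398025e+00  7.98045997e-04  1.54002164e+00] [-0.5099076   0.22964403 -0.74282878] 0.0006901500794870685
(array([-58.7,   3.5,  -2.5]), np.float64(0.002))
[]
```

Approach to near contact, then push slowly.

Call:
{"name": "step_arm", "arguments": {
  "commands": [
    {"translation":[-9,0.5,0],"roll":0},
    {"translation":[-9,0.5,0],"roll":0},
    {"translation":[-5,0.5,0],"roll":0},
    {"translation":[-5,0.5,0],"roll":0},
    {"translation":[-5,0,0],"roll":0},
    {"translation":[-5,0,0],"roll":0},
    {"translation":[-5,0,0],"roll":0},
    {"translation":[-4,0,0],"roll":0}
  ]
}}

```text
time: 7.25
tool_pos: [0.6197, 0.0776, 0.0241]
tool_rot: [3.141, -0.0, 1.536]
contact_force: [-0.0, 4.4, 2.6]
opening: 0.0006
grip_force: 1.6
```

Call:
{"name": "step_arm", "arguments": {
  "commands": [
    {"translation":[-3,0,0],"roll":0},
    {"translation":[-3,0,0],"roll":0},
    {"translation":[0,0,0],"roll":0}
  ]
}}

```text
time: 7.5
tool_pos: [0.6191, 0.0713, 0.0236]
tool_rot: [-3.141, 0.0, 1.536]
contact_force: [1.0, 0.0, 0.3]
opening: 0.0006
grip_force: 0.0
```

Call:
{"name": "step_arm", "arguments": {
  "commands": [
    {"translation":[-2,0,0],"roll":0},
    {"translation":[-2,0,0],"roll":0},
    {"translation":[0,0,0],"roll":0}
  ]
}}

```text
time: 7.75
tool_pos: [0.6189, 0.0677, 0.0236]
tool_rot: [-3.141, 0.0, 1.536]
contact_force: [1.6, 0.9, 0.6]
opening: 0.0007
grip_force: 0.6
```

Call:
{"name": "step_arm", "arguments": {
  "commands": [
    {"translation":[-2,0,0],"roll":0},
    {"translation":[-2,0,0],"roll":0}
  ]
}}

```text
time: 7.92
tool_pos: [0.6187, 0.0644, 0.0236]
tool_rot: [-3.141, -0.001, 1.536]
contact_force: [1.2, 15.8, 2.6]
opening: 0.0008
grip_force: 9.1
```

Call:
{"name": "step_arm", "arguments": {
  "commands": [
    {"translation":[-2,0,0],"roll":0},
    {"translation":[-2,0,0],"roll":0}
  ]
}}

```text
time: 8.08
tool_pos: [0.6187, 0.0643, 0.0237]
tool_rot: [3.141, -0.007, 1.535]
contact_force: [2.6, 29.5, 0.2]
opening: 0.0007
grip_force: 14.5
```

The bar stopped at y = 0.0643 with 29 N of push, so it is home. Back off, rise and go to the rack.

Call:
{"name": "step_arm", "arguments": {
  "commands": [
    {"translation":[6,0,0],"roll":0},
    {"translation":[24,0,0],"roll":0},
    {"translation":[30,0,-10],"roll":0},
    {"translation":[0,0,-38],"roll":0},
    {"translation":[0,0,-38],"roll":0},
    {"translation":[0,0,-38],"roll":0},
    {"translation":[0,0,-38],"roll":0},
    {"translation":[0,0,-38],"roll":0},
    {"translation":[0,0,-38],"roll":0},
    {"translation":[0,0,-28],"roll":0}
  ],
  "fingers": 0.6
}}

```text
time: 8.92
tool_pos: [0.621, 0.1192, 0.2934]
tool_rot: [3.138, 0.001, 1.536]
contact_force: [0.1, -0.7, 0.6]
opening: 0.0548
grip_force: 0.0
```

Call:
{"name": "step_arm", "arguments": {
  "commands": [
    {"translation":[-39.5,-7.5,0],"roll":0},
    {"translation":[-39.5,-7.5,0],"roll":0},
    {"translation":[-39.5,-7.5,0],"roll":0},
    {"translation":[-39.5,-7.5,0],"roll":0},
    {"translation":[-39.5,-7.5,0],"roll":0},
    {"translation":[-39.5,-7.5,0],"roll":0},
    {"translation":[-39.5,-7.5,0],"roll":0},
    {"translation":[-39.5,-7.5,0],"roll":0},
    {"translation":[-39.5,-7.5,0],"roll":0},
    {"translation":[-39.5,-7.5,0],"roll":0},
    {"translation":[-39.5,0,0],"roll":0},
    {"translation":[-20,0,0],"roll":0},
    {"translation":[0,0,0],"roll":0},
    {"translation":[0,0,0],"roll":0}
  ]
}}

```text
time: 10.08
tool_pos: [0.5292, -0.333, 0.2887]
tool_rot: [-3.14, -0.001, 1.534]
contact_force: [0.9, -0.2, -0.1]
opening: 0.0547
grip_force: 0.0
```

```bash
python3 - <<'E'
from h import *
import pickle
s=observe();print(s["time"],s["tool_pos"],s["tool_rot"],s["contact_force"],s["opening"])
cal=get_calibration("wrist");im=read_camera("wrist");cv2.imwrite("pics/w4.png",im[...,::-1]);pickle.dump(cal,open("pics/w4.pkl","wb"))
print(proj("wrist",[.532,-.368,.175],cal),cal["world_from_camera"][:3,3])
for n in("key_center","rack"):
    print(n,[(np.round(d["at"],4).tolist(),round(d["confidence"],2)) for d in search_frame("wrist",n)[:3]])
E
```

```text
10.0833 [ 0.52920242 -0.33295483  0.28873645] [-3.13981415e+00 -9.13531684e-04  1.53364136e+00] [ 0.89672918 -0.16198556 -0.09876839] 0.05468355090635543
[287.72262539 255.04043962] [ 0.53110112 -0.26500989  0.44781751]
key_center [([0.5347, -0.3646, 0.1626], 0.91), ([0.6344, -0.3483, 0.1371], 0.83), ([0.5326, -0.4597, 0.1365], 0.83)]
rack []
```

View pics/w4.png

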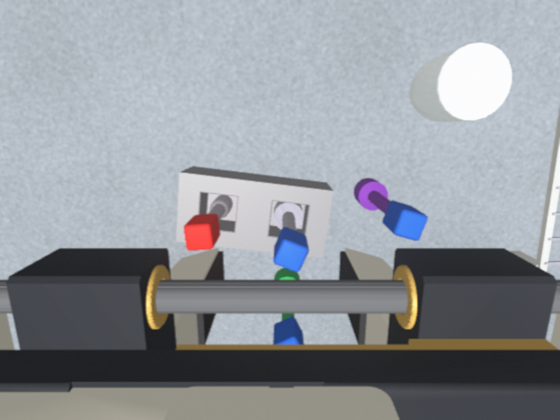

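The rack spans (180–330, 168–262). The blue key's handle is at (291,248), with its socket in the hole at (288,212). The red spare is at (203,232), purple at (405,220), and green is behind the bar.

```bash
python3 - <<'E'
from h import *
im=cv2.imread("pics/w4.png");c=im[195:275,255:335];cv2.imwrite("pics/w4c.png",cv2.resize(c,None,fx=7,fy=7,interpolation=2))
E
```

```text
(no output)
```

View pics/w4c.png

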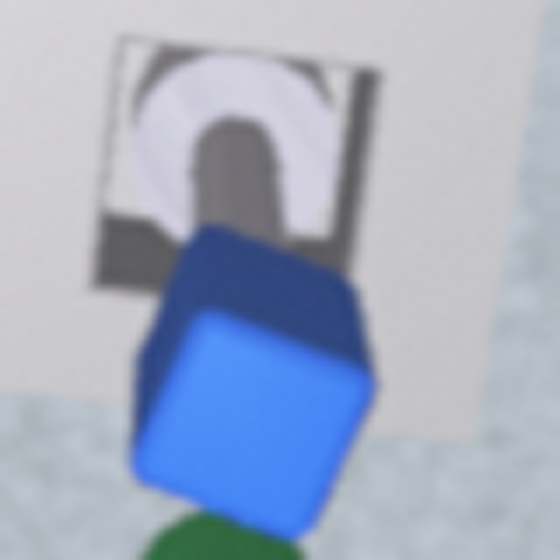

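The crop shows the handle's top face corners at (200,310), (375,382), (300,540) and (135,470), turned about 23°. The hole's corners are at (118,38), (382,70) and (95,288).

```bash
python3 - <<'E'
from h import *
import pickle
cal=pickle.load(open("pics/w4.pkl","rb"))
f=lambda q,z:np.array([onz("wrist",np.array(p)/7+[254.6,194.6],z,cal) for p in q])
H=f([(200,310),(375,382),(300,540),(135,470)],.175)
print(H[:,:2],"c",H.mean(0));
for i in range(4):
    e=H[(i+1)%4]-H[i];print(np.linalg.norm(e),np.degrees(np.arctan2(e[1],e[0])))
R=f([(118,38),(382,70),(95,288)],.06);print("hole",R[:,:2],"c",(R[1]+R[2])/2)
e=R[1]-R[0];print(np.linalg.norm(e),np.arctan2(e[1],e[0]));e=R[2]-R[0];print(np.linalg.norm(e),np.arctan2(e[1],e[0])+np.pi/2)
S=f([(235,145)],.04);print("socket top approx",S)
E
```

```text
[[ 0.52876964 -0.35404012]
 [ 0.54875682 -0.36352125]
 [ 0.5395744  -0.38293641]
 [ 0.52047617 -0.37343858]] c [ 0.53439426 -0.36848409  0.175     ]
0.022121916612327878 -25.37781027940843
0.021477088194915846 -115.31186611448308
0.021329580554075692 153.55817884072013
0.021096966385424555 66.85172314316995
hole [[ 0.51632223 -0.34568631]
 [ 0.55821954 -0.3523944 ]
 [ 0.51077669 -0.38719324]] c [ 0.53449812 -0.36979382  0.06      ]
0.04243091887338755 -0.1587605212593231
0.04187575045944855 -0.13281852557570506
socket top approx [[ 0.53455213 -0.36901166  0.04      ]]
```

Call:
{"name": "step_arm", "arguments": {
  "commands": [
    {"translation":[-18,3.3,0],"roll":0},
    {"translation":[-17.8,3.3,0],"roll":0},
    {"translation":[0,0,0],"roll":0.0985},
    {"translation":[0,0,0],"roll":0.0985},
    {"translation":[0,0,0],"roll":0.0985},
    {"translation":[0,0,0],"roll":0.0985},
    {"translation":[0,0,25],"roll":0},
    {"translation":[0,0,25],"roll":0},
    {"translation":[0,0,15],"roll":0},
    {"translation":[0,0,10],"roll":0},
    {"translation":[0,0,10],"roll":0},
    {"translation":[0,0,0],"roll":0}
  ]
}}

```text
time: 11.23
tool_pos: [0.5354, -0.3665, 0.2032]
tool_rot: [-3.139, -0.001, 1.143]
contact_force: [-0.5, 0.8, -0.3]
opening: 0.055
grip_force: 0.0
```

```bash
python3 - <<'E'
from h import *
s=observe();print(s["tool_pos"],s["tool_rot"],s["contact_force"],s["opening"]);print(goto([.5345,-.369,.136],1.14))
E
```

```text
[ 0.53538776 -0.366537    0.20315388] [-3.13913931e+00 -7.82118602e-04  1.14343395e+00] [-0.50755392  0.75346325 -0.27578202] 0.055037769870640324
(array([-2.6,  0.2, 67.2]), np.float64(0.003))
```

Call:
{"name": "step_arm", "arguments": {
  "commands": [
    {"translation":[-2.6,0.2,25],"roll":0},
    {"translation":[0,0,25],"roll":0},
    {"translation":[0,0,12],"roll":0},
    {"translation":[0,0,5],"roll":0},
    {"translation":[0,0,0],"roll":0}
  ]
}}

```text
time: 11.65
tool_pos: [0.5347, -0.3699, 0.1375]
tool_rot: [-3.141, -0.0, 1.143]
contact_force: [-0.8, -0.1, -0.6]
opening: 0.0552
grip_force: 0.0
```

Call:
{"name": "step_arm", "arguments": {
  "commands": [
    {"translation":[0,0,0],"roll":0},
    {"translation":[0,0,0],"roll":0},
    {"translation":[0,0,0],"roll":0},
    {"translation":[0,0,0],"roll":0},
    {"translation":[0,0,0],"roll":0},
    {"translation":[0,0,0],"roll":0}
  ],
  "fingers": 0,
  "grip_force": 25
}}

```text
time: 12.15
tool_pos: [0.5349, -0.3703, 0.1383]
tool_rot: [3.14, 0.0, 1.142]
contact_force: [0.8, 0.4, 2.1]
opening: 0.0239
grip_force: 25.0
```

Call:
{"name": "step_arm", "arguments": {
  "commands": [
    {"translation":[0,0,-10],"roll":0},
    {"translation":[0,0,-14],"roll":0},
    {"translation":[0,0,-10],"roll":0},
    {"translation":[0,0,0],"roll":0}
  ]
}}

```text
time: 12.48
tool_pos: [0.5356, -0.371, 0.1745]
tool_rot: [3.137, 0.001, 1.142]
contact_force: [0.2, -1.0, -3.0]
opening: 0.0239
grip_force: 25.0
```

Call:
{"name": "step_arm", "arguments": {
  "commands": [
    {"translation":[5,0,0],"roll":0},
    {"translation":[5,0,0],"roll":0},
    {"translation":[5,0,0],"roll":0},
    {"translation":[5,0,0],"roll":0},
    {"translation":[5,0,0],"roll":0},
    {"translation":[0,0,0],"roll":0}
  ]
}}

```text
time: 12.98
tool_pos: [0.5456, -0.3463, 0.1714]
tool_rot: [-3.141, -0.0, 1.143]
contact_force: [0.7, -1.9, -3.2]
opening: 0.024
grip_force: 25.0
```

```bash
python3 - <<'E'
from h import *
s=observe();print(s["tool_pos"],s["contact_force"],s["torque"],s["opening"])
im=read_camera("side");cv2.imwrite("pics/s5.png",cv2.resize(im[230:390,200:360],None,fx=3.5,fy=3.5)[...,::-1])
E
```

```text
[ 0.54560593 -0.34631058  0.17136879] [ 0.70521459 -1.88112397 -3.18790598] [-0.76389122 -0.11223578 -0.00154837] 0.023970073961665454
```

View pics/s5.png

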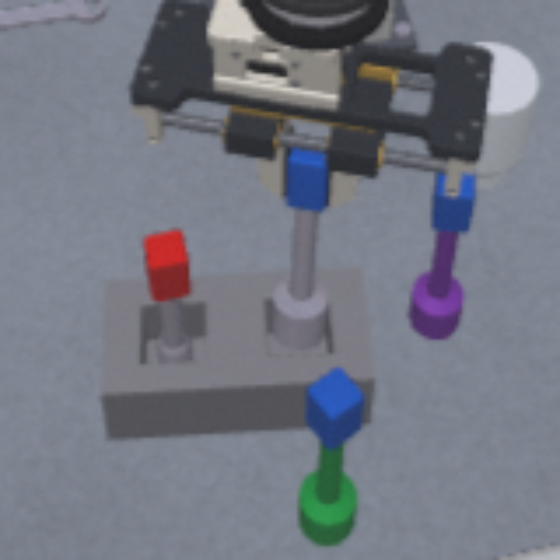

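The picture shows the socket still caught in the hole at (300,320) with the handle swung away at (307,180), so the pivot works. Continue.

Call:
{"name": "step_arm", "arguments": {
  "commands": [
    {"translation":[5,0,0],"roll":0},
    {"translation":[5,0,0],"roll":0},
    {"translation":[5,0,0.5],"roll":0},
    {"translation":[5,0,1],"roll":0},
    {"translation":[5,0,1.5],"roll":0},
    {"translation":[5,0,2],"roll":0},
    {"translation":[5,0,2],"roll":0},
    {"translation":[5,0,2],"roll":0},
    {"translation":[4,0,2],"roll":0},
    {"translation":[0,0,0],"roll":0}
  ]
}}

```text
time: 13.87
tool_pos: [0.5639, -0.3063, 0.1605]
tool_rot: [3.141, -0.001, 1.143]
contact_force: [0.4, -1.7, -1.2]
opening: 0.024
grip_force: 25.0
```

Call:
{"name": "step_arm", "arguments": {
  "commands": [
    {"translation":[0,0,0],"roll":0},
    {"translation":[0,0,0],"roll":0},
    {"translation":[0,0,-15],"roll":0},
    {"translation":[0,0,-25],"roll":0},
    {"translation":[0,0,-40],"roll":0},
    {"translation":[0,0,-40],"roll":0},
    {"translation":[0,0,-20],"roll":0},
    {"translation":[0,0,0],"roll":0}
  ],
  "grip_force": 50
}}

```text
time: 14.53
tool_pos: [0.5646, -0.308, 0.3065]
tool_rot: [3.132, 0.001, 1.142]
contact_force: [0.5, -0.1, -2.6]
opening: 0.0242
grip_force: 50.0
```

```bash
python3 - <<'E'
from h import *
import pickle
s=observe();print(s["tool_pos"],s["tool_rot"],s["contact_force"],s["torque"],s["opening"])
cal=get_calibration("side");im=read_camera("side")
g=s["tool_pos"]+[0,0,.019];y=s["tool_rot"][2];d=np.array([np.cos(y),np.sin(y),0])
P=proj("side",g,cal);print(P)
for t in(.4,.524,.65):
    u=np.sin(t)*d+[0,0,np.cos(t)];print(t,proj("side",g-.141*u,cal), proj("side",g-.11*u,cal))
u0,v0=int(P[0])-80,int(P[1])-60
cv2.imwrite("pics/s6.png",cv2.resize(im[v0:v0+160,u0:u0+160],None,fx=3.5,fy=3.5)[...,::-1]);print(u0,v0)
read_camera("wrist");
for n in("key_center","key_foot"):print([(np.round(q["at"],4).tolist(),round(q["confidence"],2)) for q in search_frame("side",n)[:4]])
E
```

```text
[ 0.56458538 -0.30801972  0.30647519] [3.13242274e+00 6.73033354e-04 1.14214986e+00] [ 0.46476393 -0.08736925 -2.59861251] [-0.04282304  0.08733546 -0.00099338] 0.024211024758586115
[294.92093889 217.48981728]
0.4 [287.9068117  281.55059184] [289.3722725  268.16638147]
0.524 [286.49214909 285.5855224 ] [288.28324611 271.11535323]
0.65 [285.11939982 288.82202136] [287.24011328 273.38820386]
214 157
[([0.5507, -0.343, 0.2666], 0.84), ([0.5252, -0.4725, 0.084], 0.74), ([0.6362, -0.3582, 0.0838], 0.68)]
[([0.5284, -0.4759, 0.0853], 0.82), ([0.548, -0.3483, 0.2688], 0.76), ([0.6315, -0.3543, 0.077], 0.58)]
```

View pics/s6.png

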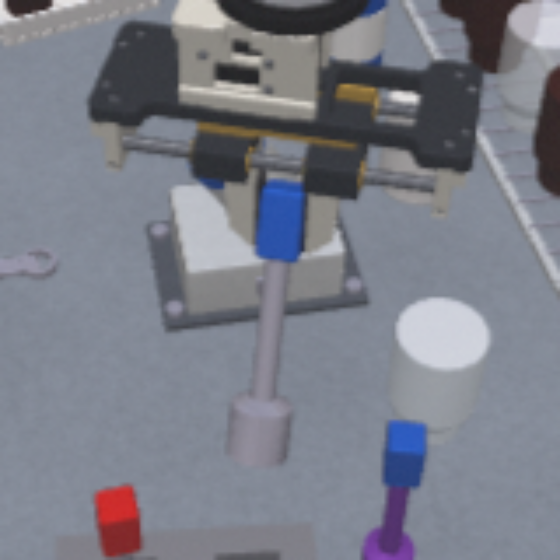

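The key now leans about 30° in the grip, with its foot at (258,450) in the crop, which matches the computed 0.52 rad. Next I carry it to the bore axis and yaw it.

Call:
{"name": "step_arm", "arguments": {
  "commands": [
    {"translation":[29.3,-26.7,0],"roll":0},
    {"translation":[29.3,-26.7,0],"roll":0},
    {"translation":[29.3,-26.7,0],"roll":0},
    {"translation":[29.3,-26.7,0],"roll":0},
    {"translation":[29.3,-26.7,0],"roll":0},
    {"translation":[29.3,-26.7,0],"roll":0},
    {"translation":[29.3,-26.7,0],"roll":0},
    {"translation":[0,0,0],"roll":-0.123},
    {"translation":[0,0,0],"roll":-0.123},
    {"translation":[0,0,0],"roll":-0.123},
    {"translation":[0,0,0],"roll":-0.123},
    {"translation":[0,0,0],"roll":-0.123},
    {"translation":[0,0,0],"roll":-0.123},
    {"translation":[0,0,0],"roll":-0.123},
    {"translation":[0,0,0],"roll":-0.123}
  ]
}}

```text
time: 15.98
tool_pos: [0.4775, -0.0429, 0.2985]
tool_rot: [-3.139, -0.004, 2.132]
contact_force: [-0.5, 0.0, -2.3]
opening: 0.0238
grip_force: 50.0
```

Call:
{"name": "step_arm", "arguments": {
  "commands": [
    {"translation":[0,0,0],"roll":-0.123},
    {"translation":[0,0,0],"roll":-0.123},
    {"translation":[0,0,0],"roll":-0.123},
    {"translation":[0,0,0],"roll":-0.123},
    {"translation":[0,0,0],"roll":-0.123},
    {"translation":[0,0,0],"roll":-0.123},
    {"translation":[0,0,0],"roll":-0.123},
    {"translation":[0,0,0],"roll":-0.123},
    {"translation":[0,0,0],"roll":0},
    {"translation":[0,0,0],"roll":0}
  ]
}}

```text
time: 16.82
tool_pos: [0.4778, -0.043, 0.2991]
tool_rot: [3.141, -0.003, 3.107]
contact_force: [-1.1, -0.5, -2.8]
opening: 0.0239
grip_force: 50.0
```

```bash
python3 - <<'E'
from h import *
s=observe();print(s["tool_pos"],s["tool_rot"],s["contact_force"],s["opening"])
cal=get_calibration("side");im=read_camera("side")
g=s["tool_pos"]+[0,0,.019];y=s["tool_rot"][2];d=np.array([np.cos(y),np.sin(y),0])
for t in(.4,.524,.65):
    u=np.sin(t)*d+[0,0,np.cos(t)];print(t,[np.round(proj("side",g-k*u,cal),1).tolist() for k in(-.02,.02,.07,.1,.141)])
P=proj("side",g,cal);u0,v0=int(P[0])-50,int(P[1])-30;print(u0,v0)
out=cv2.resize(im[v0:v0+130,u0:u0+130],None,fx=4.5,fy=4.5,interpolation=2);cv2.imwrite("pics/s7.png",out[...,::-1])
print(goto([.480,-.0439,.3065],3.109))
E
```

```text
[ 0.47780324 -0.0430044   0.29911809] [ 3.14069066 -0.0033448   3.10650841] [-1.13580785 -0.47716872 -2.75460578] 0.023860130562468194
0.4 [[227.6, 141.8], [235.4, 154.1], [244.5, 168.5], [249.7, 176.6], [256.4, 187.2]]
0.524 [[226.7, 142.2], [236.3, 153.6], [247.6, 166.9], [254.0, 174.4], [262.3, 184.3]]
0.65 [[225.9, 142.8], [237.1, 153.0], [250.4, 165.0], [258.0, 171.8], [267.8, 180.7]]
181 118
(array([-2. , -0.8, -7. ]), np.float64(-0.003))
```

View pics/s7.png

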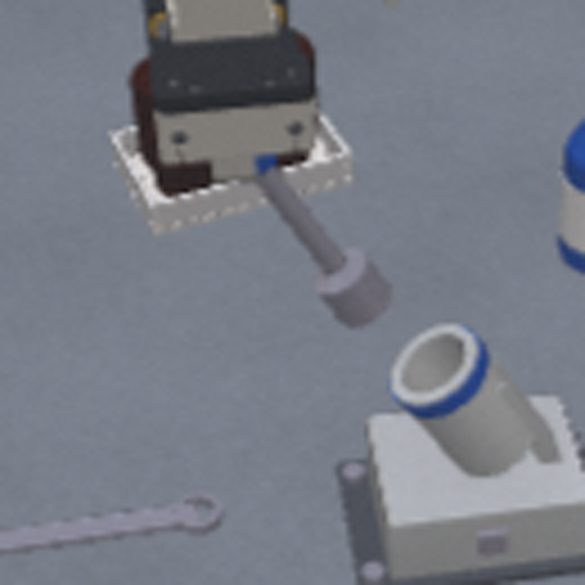

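```bash
python3 - <<'E'
from h import *
s=observe();cal=get_calibration("side");ims=np.mean([read_camera("side").astype(float) for _ in range(3)],0)
g=s["tool_pos"]+[0,0,.019];y=s["tool_rot"][2];d=np.array([np.cos(y),np.sin(y),0])
f=cv2.GaussianBlur((ims[...,0]-ims[...,1]),(0,0),.6)   # R-G: metal is more purple than bench
bg=np.median(f[118:248,181:225]);print("bg",bg)
w=f[118:248,181:311]-bg
m=(w>np.percentile(w,90)*.5).astype(np.uint8)
from scipy.optimize import minimize
# silhouette model: shaft r7 and socket r18 
def pts(t,e=0):
    u=np.sin(t)*d+[0,0,np.cos(t)];n=np.array([d[0]*np.cos(t),d[1]*np.cos(t),-np.sin(t)]);l=np.array([-d[1],d[0],0])
    return u,n,l
def poly(t,r,k0,k1):
    u,n,l=pts(t);P=[]
    for k in(k0,k1):
        for a in np.linspace(0,2*np.pi,24):P.append(proj("side",g-k*u+r*(np.cos(a)*n+np.sin(a)*l),cal))
    return cv2.convexHull((np.array(P,np.float32)-[181,118]).astype(np.float32)*8).astype(np.int32)
W=cv2.resize(w,None,fx=8,fy=8,interpolation=1);rng=[]
for t in np.arange(.34,.66,.02):
  for sh in(-2,-1,0,1,2):
    M=np.zeros(W.shape,np.uint8);O=M.copy()
    for r,k0,k1 in((.007,.03,.11),(.018,.106,.141)):
        p=poly(t,r,k0,k1)+np.array([sh*8,0]);cv2.fillPoly(M,[p],1)
    O=cv2.dilate(M,np.ones((33,33)))-M
    rng.append((W[M>0].mean()-W[O>0].mean(),round(t,2),sh))
print(sorted(rng,reverse=True)[:6])
print([max(q for q in rng if q[1]==round(t,2)) for t in(.42,.46,.5,.54,.58)])
E
```

```text
bg -6.017886729247639
[(np.float64(4.855910308559347), np.float64(0.48), 2), (np.float64(4.604213132508696), np.float64(0.5), 1), (np.float64(4.554365995098536), np.float64(0.46), 2), (np.float64(4.481670564152314), np.float64(0.5), 2), (np.float64(4.325901790911836), np.float64(0.48), 1), (np.float64(4.312611329500096), np.float64(0.52), 0)]
[(np.float64(2.836695522552218), np.float64(0.42), 2), (np.float64(4.554365995098536), np.float64(0.46), 2), (np.float64(4.604213132508696), np.float64(0.5), 1), (np.float64(3.9861328316060005), np.float64(0.54), -1), (np.float64(3.345749125233737), np.float64(0.58), -2)]
```

Call:
{"name": "step_arm", "arguments": {
  "commands": [
    {"translation":[-9.5,-1,0],"roll":0},
    {"translation":[-7,0,12.1],"roll":0},
    {"translation":[-7,0,12.1],"roll":0},
    {"translation":[-7,0,12.1],"roll":0},
    {"translation":[-5,0,8.7],"roll":0},
    {"translation":[0,0,0],"roll":0},
    {"translation":[0,0,0],"roll":0}
  ],
  "grip_force": 30
}}

```text
time: 17.6
tool_pos: [0.5141, -0.0453, 0.2553]
tool_rot: [3.141, -0.001, 3.11]
contact_force: [-0.8, 0.1, -3.2]
opening: 0.0238
grip_force: 30.0
```

```bash
cat > b.py <<'E'
from h import *
s=observe();g=s["tool_pos"]+[0,0,.019];b=-.032
xb=np.array([np.cos(b),np.sin(b),0]);yb=np.array([-np.sin(b),np.cos(b),0]);a=-.5*xb+[0,0,.866];n=.866*xb+[0,0,.5]
r=g-[.586,-.0473,.142];print(round(s["time"],2),"s,n,y mm",np.round(1000*np.array([r@a,r@n,r@yb]),1),"yaw-b-pi",round((s["tool_rot"][2]-b)%(2*np.pi)-np.pi,3),s["contact_force"].round(1),s["torque"].round(2),s["opening"].round(4))
E
python3 b.py; python3 - <<'E'
from h import *
im=read_camera("side");cv2.imwrite("pics/s8.png",cv2.resize(im[130:260,200:330],None,fx=4.5,fy=4.5,interpolation=2)[...,::-1])
E
```

```text
Traceback (most recent call last):
  File "b.py", line 4, in <module>
    r=g-[.586,-.0473,.142];print(round(s["time"],2),"s,n,y mm",np.round(1000*np.array([r@a,r@n,r@yb]),1),"yaw-b-pi",round((s["tool_rot"][2]-b)%(2*np.pi)-np.pi,3),s["contact_force"].round(1),s["torque"].round(2),s["opening"].round(4))
                                                                                                                                                                                                                   ^^^^^^^^^^^^^^^^^^
AttributeError: 'float' object has no attribute 'round'
```

View pics/s8.png

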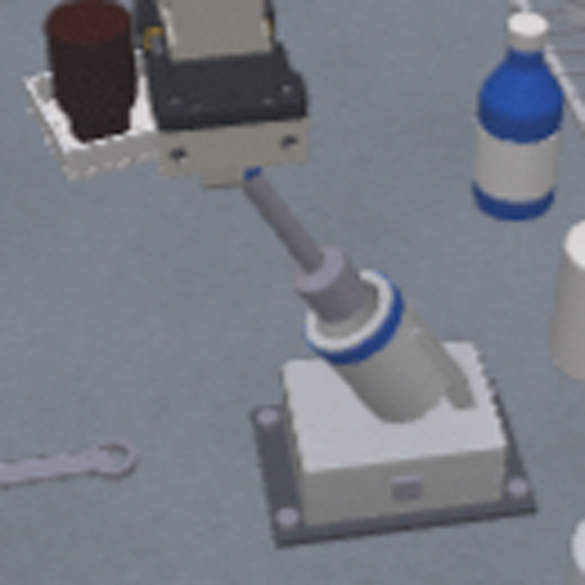

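The socket is at the mouth: its foot is around (345,318) and the rim is centred near (355,318). That was my tenth picture, so from here I work by numbers.

```bash
sed -i 's/s\["opening"\].round(4)/round(s["opening"],4)/' b.py; python3 b.py
```

```text
17.65 s,n,y mm [151.1   4.3  -0.4] yaw-b-pi 0.0 [ 0.6 -0.5 -1.9] [ 0.01  0.08 -0.02] 0.0237
```

Call:
{"name": "step_arm", "arguments": {
  "commands": [
    {"translation":[-4,0,7],"roll":0},
    {"translation":[-4,0,7],"roll":0},
    {"translation":[0,0,0],"roll":0}
  ]
}}

```text
time: 17.9
tool_pos: [0.522, -0.0455, 0.2404]
tool_rot: [3.141, -0.001, 3.11]
contact_force: [-0.2, -0.2, -3.9]
opening: 0.0239
grip_force: 30.0
```

```bash
python3 b.py
```

```text
17.9 s,n,y mm [133.7   3.3  -0.3] yaw-b-pi 0.001 [-0.2 -0.2 -3.9] [0.07 0.15 0.05] 0.0239
```

Call:
{"name": "step_arm", "arguments": {
  "commands": [
    {"translation":[-4.5,0,7.4],"roll":0},
    {"translation":[-4.5,0,7.4],"roll":0},
    {"translation":[0,0,0],"roll":0}
  ]
}}

```text
time: 18.15
tool_pos: [0.531, -0.0458, 0.225]
tool_rot: [3.141, -0.002, 3.11]
contact_force: [-0.8, -0.5, -2.6]
opening: 0.0236
grip_force: 30.0
```

Call:
{"name": "step_arm", "arguments": {
  "commands": [
    {"translation":[-4.2,0,7.4],"roll":0},
    {"translation":[-4.2,0,7.4],"roll":0},
    {"translation":[0,0,0],"roll":0}
  ]
}}

```text
time: 18.4
tool_pos: [0.5394, -0.046, 0.2103]
tool_rot: [3.141, -0.002, 3.11]
contact_force: [-0.9, -0.2, -3.3]
opening: 0.0241
grip_force: 30.0
```

```bash
python3 b.py
```

```text
18.4 s,n,y mm [98.9  3.2 -0.2] yaw-b-pi 0.001 [-0.9 -0.2 -3.3] [ 0.06  0.09 -0.01] 0.0241
```

Call:
{"name": "step_arm", "arguments": {
  "commands": [
    {"translation":[0,5.6,0],"roll":0.08},
    {"translation":[0,5.6,0],"roll":0.08},
    {"translation":[-1,5.6,0],"roll":0.08},
    {"translation":[0,0,0],"roll":0}
  ]
}}

```text
time: 18.73
tool_pos: [0.542, -0.0292, 0.2119]
tool_rot: [-3.141, -0.001, 2.868]
contact_force: [-0.5, -0.7, -3.3]
opening: 0.0238
grip_force: 30.0
```

```bash
python3 b.py
```

```text
18.73 s,n,y mm [99.3  5.9 16.7] yaw-b-pi -0.242 [-0.5 -0.7 -3.3] [-0.21  0.29 -0.07] 0.0238
```

Call:
{"name": "step_arm", "arguments": {
  "commands": [
    {"translation":[-3,0.8,6.5],"roll":0},
    {"translation":[-3,0.8,6.5],"roll":0},
    {"translation":[0,0,0],"roll":0}
  ],
  "grip_force": 20
}}

```text
time: 18.98
tool_pos: [0.5484, -0.0298, 0.1973]
tool_rot: [3.141, -0.002, 2.872]
contact_force: [-0.9, -0.2, -3.6]
opening: 0.024
grip_force: 20.0
```

Call:
{"name": "step_arm", "arguments": {
  "commands": [
    {"translation":[-2.5,0.7,4.5],"roll":0},
    {"translation":[-2.5,0.7,4.5],"roll":0},
    {"translation":[0,0,0],"roll":0}
  ]
}}

```text
time: 19.23
tool_pos: [0.5539, -0.0302, 0.1892]
tool_rot: [-3.141, -0.0, 2.87]
contact_force: [-0.6, -1.5, -3.4]
opening: 0.0239
grip_force: 20.0
```

```bash
python3 b.py
```

```text
19.23 s,n,y mm [73.7  4.8 16. ] yaw-b-pi -0.239 [-0.6 -1.5 -3.4] [-0.42  0.08 -0.06] 0.0239
```

Call:
{"name": "step_arm", "arguments": {
  "commands": [
    {"translation":[-2,0.5,3.5],"roll":0},
    {"translation":[-2,0.5,3.5],"roll":0},
    {"translation":[0,0,0],"roll":0}
  ]
}}

```text
time: 19.48
tool_pos: [0.5573, -0.0304, 0.1842]
tool_rot: [-3.14, -0.0, 2.87]
contact_force: [-6.9, -1.9, 7.1]
opening: 0.0238
grip_force: 20.0
```

```bash
python3 b.py
```

```text
19.48 s,n,y mm [67.6  5.3 16. ] yaw-b-pi -0.239 [-6.9 -1.9  7.1] [-0.79  1.27 -0.21] 0.0238
```

Call:
{"name": "step_arm", "arguments": {
  "commands": [
    {"translation":[0,0,-1],"roll":0},
    {"translation":[0,0,0],"roll":0},
    {"translation":[0,0,0],"roll":0.06},
    {"translation":[0,0,0],"roll":0.06},
    {"translation":[0,0,0],"roll":0.06},
    {"translation":[0,0,0],"roll":0.06},
    {"translation":[0,0,0],"roll":0}
  ],
  "grip_force": 40
}}

```text
time: 20.07
tool_pos: [0.5583, -0.0254, 0.1849]
tool_rot: [3.134, -0.002, 2.63]
contact_force: [-1.4, 12.6, 5.4]
opening: 0.0246
grip_force: 41.4
```

```bash
python3 b.py
```

```text
20.07 s,n,y mm [67.8  6.4 21. ] yaw-b-pi -0.48 [-1.4 12.6  5.4] [3.33 0.02 1.01] 0.0246
```

Call:
{"name": "step_arm", "arguments": {
  "commands": [
    {"translation":[-0.5,-0.9,0],"roll":0.06},
    {"translation":[-0.5,-0.9,0],"roll":0.06},
    {"translation":[-0.5,-0.9,0],"roll":0.06},
    {"translation":[-0.5,-0.8,0],"roll":0.06},
    {"translation":[-0.5,-0.7,0],"roll":0.06},
    {"translation":[0,0,0],"roll":0.06},
    {"translation":[0,0,0],"roll":0}
  ],
  "grip_force": 40
}}

```text
time: 20.65
tool_pos: [0.5588, -0.0288, 0.1872]
tool_rot: [3.131, -0.003, 2.271]
contact_force: [-5.8, 17.5, 16.9]
opening: 0.0296
grip_force: 47.0
```

```bash
python3 b.py
```

```text
20.65 s,n,y mm [69.5  8.  17.6] yaw-b-pi -0.839 [-5.8 17.5 16.9] [ 4.39 -0.08  1.4 ] 0.0296
```

Call:
{"name": "step_arm", "arguments": {
  "commands": [
    {"translation":[0,0,0],"roll":0},
    {"translation":[0,0,0],"roll":0},
    {"translation":[0,0,0],"roll":0},
    {"translation":[0,0,0],"roll":0}
  ],
  "fingers": 0.85
}}

```text
time: 20.98
tool_pos: [0.5576, -0.0348, 0.184]
tool_rot: [3.141, 0.0, 2.27]
contact_force: [-0.3, 0.1, 0.1]
opening: 0.0514
grip_force: 0.0
```

Call:
{"name": "step_arm", "arguments": {
  "commands": [
    {"translation":[0,0,-30],"roll":0},
    {"translation":[0,0,-40],"roll":0},
    {"translation":[0,0,-20],"roll":0},
    {"translation":[0,0,0],"roll":-0.12},
    {"translation":[0,0,0],"roll":-0.12},
    {"translation":[0,0,0],"roll":-0.12},
    {"translation":[0,0,0],"roll":-0.12},
    {"translation":[0,0,0],"roll":-0.12},
    {"translation":[0,0,0],"roll":-0.12},
    {"translation":[0,0,0],"roll":-0.12},
    {"translation":[-25,0,0],"roll":0},
    {"translation":[-25,0,0],"roll":0},
    {"translation":[0,0,0],"roll":0}
  ]
}}

```text
time: 22.07
tool_pos: [0.6104, -0.0369, 0.2728]
tool_rot: [3.141, 0.001, 3.11]
contact_force: [-1.0, -0.6, -1.0]
opening: 0.078
grip_force: 0.0
```

```bash
cat > k.py <<'E'
from h import *
import sys
from scipy.optimize import least_squares
s=observe();cal=get_calibration("wrist");im=read_camera("wrist");cv2.imwrite("pics/k%d.png"%(s["time"]*100),im[...,::-1])
M=np.array([.586,-.0473,.142])
m=hsv(im,(100,100,40),(130,255,255))
print("handle expected",proj("wrist",M+.065*np.array([-.5,.016,.866]),cal),"t",s["time"],s["tool_pos"].round(4))
n,l,st,ce=cv2.connectedComponentsWithStats(m)
for i in range(1,n):
    if st[i,4]>60: print(i,st[i],ce[i].round(1))
E
python3 k.py
```

```text
handle expected [262.37535639 143.03776487] t 22.0667 [ 0.6104 -0.0369  0.2728]
1 [ 260   70   51   74 2649] [283.5 105.5]
5 [233 193  69  28 295] [268.7 211.8]
```

```bash
cat > fit.py <<'E'
from h import *
import glob
from scipy.optimize import differential_evolution
def fit(im,cal,verbose=True,dep=(-.003,.014)):
    m=hsv(im,(100,100,40),(130,255,255));n,l,st,ce=cv2.connectedComponentsWithStats(m)
    i=max((i for i in range(1,n)),key=lambda i:st[i,4]);m=(l==i).astype(np.uint8)
    V=im[...,2].astype(float);th,_=cv2.threshold(im[...,2][m>0],0,255,cv2.THRESH_BINARY+cv2.THRESH_OTSU)
    top=((V>th)&(m>0)).astype(np.uint8);S=4;x0,y0=st[i,0]-20,st[i,1]-20;w,h=st[i,2]+40,st[i,3]+40
    mm=cv2.resize(m[y0:y0+h,x0:x0+w],None,fx=S,fy=S,interpolation=0);tt=cv2.resize(top[y0:y0+h,x0:x0+w],None,fx=S,fy=S,interpolation=0)
    b=-.032;xb=np.array([np.cos(b),np.sin(b),0]);yb=np.array([-np.sin(b),np.cos(b),0]);a=-.5*xb+[0,0,.866];nn=.866*xb+[0,0,.5]
    M=np.array([.586,-.0473,.142])
    def polys(p):
        tn,ty,th,dd,fn,fy=p;u=a+tn*nn+ty*yb;u/=np.linalg.norm(u);e1=nn-u*(nn@u);e1/=np.linalg.norm(e1);e2=np.cross(u,e1)
        A=np.cos(th)*e1-np.sin(th)*e2;B=np.sin(th)*e1+np.cos(th)*e2  # clockwise seen from above
        F=M-(.075-dd)*a+fn*nn+fy*yb;P=[]
        for k in(.16,.12):
            for q,r in((1,1),(1,-1),(-1,-1),(-1,1)):P.append(proj("wrist",F+k*u+.012*(q*A+r*B),cal))
        P=((np.array(P)-[x0-.5,y0-.5])*S).astype(np.float32);return cv2.convexHull(P).astype(np.int32),P[:4].astype(np.int32)
    def cost(p):
        H,T=polys(p);a1=np.zeros_like(mm);cv2.fillPoly(a1,[H],1);a2=np.zeros_like(mm);cv2.fillConvexPoly(a2,T,1)
        f=lambda u,v:1-(u&v).sum()/max((u|v).sum(),1)
        return f(a1,mm)+f(a2,tt)+20*(abs(p[4])+abs(p[5]))*.3
    r=differential_evolution(cost,[(-.3,.3),(-.3,.3),(-.8,.8),dep,(-.004,.004),(-.004,.004)],seed=1,maxiter=60,popsize=12,tol=1e-4)
    print("tn,ty,theta,lift,fn,fy",r.x.round(4),"cost",round(r.fun,3),"th",th,"areas",m.sum(),top.sum(),"box",st[i])
    # handle centre / frame in world
    p=r.x;u=a+p[0]*nn+p[1]*yb;u/=np.linalg.norm(u);F=M-(.075-p[3])*a+p[4]*nn+p[5]*yb;print("handle centre",(F+.14*u).round(4),"u",u.round(3))
    return r
if __name__=="__main__":
    cal=get_calibration("wrist");f=sorted(glob.glob("pics/k*.png"))[-1];fit(cv2.imread(f)[...,::-1],cal)
E
time python3 fit.py
```

```text
tn,ty,theta,lift,fn,fy [-0.2154  0.0982  0.4778 -0.0029 -0.0011 -0.    ] cost 0.2 th 189.0 areas 2649 1005 box [ 260   70   51   74 2649]
handle centre [ 0.5309 -0.0322  0.1773] u [-0.665  0.117  0.738]
real	0m2.716s
user	0m2.680s
sys	0m0.204s
```

```bash
cat > gr.py <<'E'
from h import *
import sys
b=-.032;xb=np.array([np.cos(b),np.sin(b),0]);yb=np.array([-np.sin(b),np.cos(b),0]);a=-.5*xb+[0,0,.866];nn=.866*xb+[0,0,.5];M=np.array([.586,-.0473,.142])
def grip(tn,ty,th,dd=0):
    "centre of handle and tool yaw for a wrench grip of the face pair with normal near y"
    u=a+tn*nn+ty*yb;u/=np.linalg.norm(u);e1=nn-u*(nn@u);e1/=np.linalg.norm(e1);e2=np.cross(u,e1)
    B=np.sin(th)*e1+np.cos(th)*e2;w=B-u*B[2]/u[2]
    yaw=np.arctan2(w[0],-w[1])%(2*np.pi);yaw=min((yaw,yaw-np.pi,yaw+np.pi),key=lambda q:abs(q-np.pi))
    return M-(.075-dd)*a+.14*u,yaw,np.degrees(np.arcsin(B[2]))
if __name__=="__main__":
    v=list(map(float,sys.argv[1:]))
    C,y,mis=grip(*v[:3]);print("C",C.round(4),"yaw",round(y,3),"psi",round(np.pi+b-y,3),"mismatch",mis.round(1))
    print("up-first: ",goto(C+[0,0,-.019],y))
E
python3 gr.py -.215 .098 .478; for t in .6 .75 .9; do python3 gr.py .12 .12 $t|head -1;done; for t in -.82 -.6 -.37; do python3 gr.py .12 -.12 $t|head -1;done
```

```text
C [ 0.5305 -0.0322  0.1804] yaw 2.505 psi 0.604 mismatch 13.5
up-first:  (array([ 78.3,   2.1, 111.4]), np.float64(0.604))
C [ 0.5694 -0.0302  0.2049] yaw 2.441 psi 0.668 mismatch 7.9
C [ 0.5694 -0.0302  0.2049] yaw 2.282 psi 0.827 mismatch 11.2
C [ 0.5694 -0.0302  0.2049] yaw 2.127 psi 0.983 mismatch 14.2
C [ 0.5683 -0.0633  0.2049] yaw 4.01 psi -0.9 mismatch -12.6
C [ 0.5683 -0.0633  0.2049] yaw 3.778 psi -0.668 mismatch -7.9
C [ 0.5683 -0.0633  0.2049] yaw 3.529 psi -0.419 mismatch -2.7
```

Call:
{"name": "step_arm", "arguments": {
  "commands": [
    {"translation":[39,1,0],"roll":0},
    {"translation":[39,1,0],"roll":0},
    {"translation":[0,0,0],"roll":0.121},
    {"translation":[0,0,0],"roll":0.121},
    {"translation":[0,0,0],"roll":0.121},
    {"translation":[0,0,0],"roll":0.121},
    {"translation":[0,0,15],"roll":0.12},
    {"translation":[0,0,30],"roll":0},
    {"translation":[0,0,30],"roll":0},
    {"translation":[0,0,20],"roll":0},
    {"translation":[0,0,15],"roll":0},
    {"translation":[0,0,0],"roll":0}
  ]
}}

```text
time: 23.12
tool_pos: [0.5269, -0.0316, 0.1611]
tool_rot: [-3.139, -0.006, 2.506]
contact_force: [-0.3, 0.3, 0.3]
opening: 0.0781
grip_force: 0.0
```

Call:
{"name": "step_arm", "arguments": {
  "commands": [
    {"translation":[0,0,0],"roll":0},
    {"translation":[0,0,0],"roll":0},
    {"translation":[0,0,0],"roll":0},
    {"translation":[0,0,0],"roll":0},
    {"translation":[0,0,0],"roll":0},
    {"translation":[0,0,0],"roll":0},
    {"translation":[0,0,0],"roll":0}
  ],
  "fingers": 0,
  "grip_force": 25
}}

```text
time: 23.7
tool_pos: [0.5295, -0.0318, 0.1644]
tool_rot: [3.141, 0.0, 2.506]
contact_force: [-0.2, 0.8, -0.2]
opening: 0.0359
grip_force: 0.2
```

```bash
python3 b.py; python3 gr.py .08 .1 .478
```

```text
23.7 s,n,y mm [ 64.3 -28.6  13.7] yaw-b-pi -0.603 [-0.2  0.8 -0.2] [ 0.03 -0.09 -0.05] 0.0359
C [ 0.5641 -0.0327  0.2029] yaw 2.572 psi 0.538 mismatch 7.0
up-first:  (array([-28.4,  19.8, -19.5]), np.float64(-0.065))
```

Call:
{"name": "step_arm", "arguments": {
  "commands": [
    {"translation":[0,0,0],"roll":0},
    {"translation":[0,0,0],"roll":0},
    {"translation":[0,0,0],"roll":0},
    {"translation":[0,0,0],"roll":0}
  ]
}}

```text
time: 24.03
tool_pos: [0.5292, -0.0314, 0.1641]
tool_rot: [3.141, -0.001, 2.507]
contact_force: [-0.4, 2.3, 1.3]
opening: 0.0326
grip_force: 25.0
```

```bash
python3 b.py; python3 gr.py .08 .1 .478
```

```text
24.03 s,n,y mm [ 64.2 -29.   14.1] yaw-b-pi -0.603 [-0.4  2.3  1.3] [0.7  0.12 0.31] 0.0326
C [ 0.5641 -0.0327  0.2029] yaw 2.572 psi 0.538 mismatch 7.0
up-first:  (array([-28.9,  19.7, -19.8]), np.float64(-0.065))
```

Call:
{"name": "step_arm", "arguments": {
  "commands": [
    {"translation":[-5.8,4,-4.4],"roll":-0.01},
    {"translation":[-5.8,4,-4.2],"roll":-0.01},
    {"translation":[-5.8,4,-4],"roll":-0.01},
    {"translation":[-5.8,4,-3.8],"roll":-0.01},
    {"translation":[-5.7,3.7,-3.4],"roll":-0.01},
    {"translation":[0,0,0],"roll":0}
  ]
}}

```text
time: 24.53
tool_pos: [0.5641, -0.031, 0.184]
tool_rot: [3.141, -0.003, 2.557]
contact_force: [-5.7, 5.8, 2.8]
opening: 0.0272
grip_force: 25.0
```

```bash
python3 b.py
```

```text
24.53 s,n,y mm [64.1 11.1 15.6] yaw-b-pi -0.552 [-5.7  5.8  2.8] [1.49 0.78 0.26] 0.0272
```

Call:
{"name": "step_arm", "arguments": {
  "commands": [
    {"translation":[0,0,0],"roll":0},
    {"translation":[0,0,0],"roll":0},
    {"translation":[-0.3,0.3,0],"roll":0.06},
    {"translation":[-0.3,0.3,0],"roll":0.06},
    {"translation":[-0.3,0.3,0],"roll":0.06},
    {"translation":[-0.3,0.3,0],"roll":0.06},
    {"translation":[0,0,0],"roll":0}
  ],
  "grip_force": 60
}}

```text
time: 25.12
tool_pos: [0.5659, -0.0256, 0.1836]
tool_rot: [3.134, -0.009, 2.317]
contact_force: [-0.8, 20.6, 1.4]
opening: 0.0277
grip_force: 61.3
```

```bash
python3 b.py
```

```text
25.12 s,n,y mm [62.8 12.3 21.1] yaw-b-pi -0.793 [-0.8 20.6  1.4] [ 5.67 -0.66  1.59] 0.0277
```

Call:
{"name": "step_arm", "arguments": {
  "commands": [
    {"translation":[0,0,0],"roll":0.06},
    {"translation":[0,0,0],"roll":0.06},
    {"translation":[0,0,0],"roll":0.06},
    {"translation":[0,0,0],"roll":0.06},
    {"translation":[0,0,0],"roll":0}
  ]
}}

```text
time: 25.53
tool_pos: [0.5677, -0.0273, 0.1856]
tool_rot: [3.133, -0.004, 2.076]
contact_force: [0.3, 15.6, 8.1]
opening: 0.0299
grip_force: 61.5
```

```bash
python3 b.py
```

```text
25.53 s,n,y mm [63.7 14.9 19.4] yaw-b-pi -1.033 [ 0.3 15.6  8.1] [ 3.81 -1.18  1.17] 0.0299
```

Call:
{"name": "step_arm", "arguments": {
  "commands": [
    {"translation":[0,0,0],"roll":0},
    {"translation":[0,0,0],"roll":0},
    {"translation":[0,0,0],"roll":0},
    {"translation":[0,0,0],"roll":0},
    {"translation":[0,0,0],"roll":0},
    {"translation":[0,0,-30],"roll":0},
    {"translation":[0,0,-40],"roll":0},
    {"translation":[0,0,-18],"roll":-0.12},
    {"translation":[0,0,0],"roll":-0.12},
    {"translation":[0,0,0],"roll":-0.12},
    {"translation":[0,0,0],"roll":-0.12},
    {"translation":[0,0,0],"roll":-0.12},
    {"translation":[0,0,0],"roll":-0.12},
    {"translation":[0,0,0],"roll":-0.12},
    {"translation":[0,0,0],"roll":-0.12},
    {"translation":[-40,0,0],"roll":-0.07},
    {"translation":[0,0,0],"roll":0},
    {"translation":[0,0,0],"roll":0}
  ],
  "fingers": 0.85
}}

```text
time: 27.03
tool_pos: [0.6069, -0.0371, 0.2702]
tool_rot: [3.141, -0.002, 3.105]
contact_force: [-0.8, 0.0, 0.5]
opening: 0.0782
grip_force: 0.0
```

```bash
python3 k.py; python3 - <<'E'
from fit import *
im=cv2.imread(max(glob.glob("pics/k*.png")))[...,::-1]
fit(im,get_calibration("wrist"),dep=(-.006,.014))
E
```

```text
handle expected [262.24306939 149.15101473] t 27.0333 [ 0.6069 -0.0371  0.2702]
1 [ 245   70   50   75 2829] [269.5 106.1]
4 [232 196  71  30 291] [269.8 217. ]
tn,ty,theta,lift,fn,fy [-2.312e-01  2.980e-02 -7.512e-01 -2.700e-03 -1.300e-03  2.000e-04] cost 0.149 th 186.0 areas 2829 1006 box [ 245   70   50   75 2829]
handle centre [ 0.5284 -0.0412  0.1764] u [-0.681  0.051  0.731]
```

```bash
python3 gr.py -.231 .03 -.751; python3 gr.py .08 -.1 -.751;python3 gr.py .08 -.1 -.3
```

```text
C [ 0.5282 -0.0414  0.1794] yaw 4.01 psi -0.9 mismatch -29.0
up-first:  (array([ 77.8,  -7.4, 110.7]), np.float64(-0.905))
C [ 0.5633 -0.0605  0.2029] yaw 3.94 psi -0.83 mismatch -13.3
up-first:  (array([ 42.1, -25.2,  87.2]), np.float64(-0.835))
C [ 0.5633 -0.0605  0.2029] yaw 3.451 psi -0.342 mismatch -2.6
up-first:  (array([ 42.1, -25.2,  87.2]), np.float64(-0.346))
```

Call:
{"name": "step_arm", "arguments": {
  "commands": [
    {"translation":[39,-3.7,0],"roll":0},
    {"translation":[39,-3.7,0],"roll":0},
    {"translation":[0,0,0],"roll":-0.113},
    {"translation":[0,0,0],"roll":-0.113},
    {"translation":[0,0,0],"roll":-0.113},
    {"translation":[0,0,0],"roll":-0.113},
    {"translation":[0,0,0],"roll":-0.113},
    {"translation":[0,0,0],"roll":-0.113},
    {"translation":[0,0,0],"roll":-0.113},
    {"translation":[0,0,15],"roll":-0.113},
    {"translation":[0,0,30],"roll":0},
    {"translation":[0,0,30],"roll":0},
    {"translation":[0,0,20],"roll":0},
    {"translation":[0,0,12],"roll":0},
    {"translation":[0,0,0],"roll":0}
  ]
}}

```text
time: 28.33
tool_pos: [0.5258, -0.0408, 0.1632]
tool_rot: [3.138, -0.002, -2.274]
contact_force: [-0.4, -1.1, 0.8]
opening: 0.0779
grip_force: 0.0
```

Call:
{"name": "step_arm", "arguments": {
  "commands": [
    {"translation":[0,0,0],"roll":0},
    {"translation":[0,0,0],"roll":0},
    {"translation":[0,0,0],"roll":0},
    {"translation":[0,0,0],"roll":0},
    {"translation":[0,0,0],"roll":0},
    {"translation":[0,0,0],"roll":0},
    {"translation":[0,0,0],"roll":0},
    {"translation":[0,0,0],"roll":0}
  ],
  "fingers": 0,
  "grip_force": 12
}}

```text
time: 29.0
tool_pos: [0.5286, -0.0414, 0.1655]
tool_rot: [-3.139, 0.001, -2.273]
contact_force: [3.3, -2.6, 0.5]
opening: 0.0409
grip_force: 11.7
```

```bash
python3 b.py; python3 gr.py .08 -.1 -.751
```

```text
29.0 s,n,y mm [ 65.6 -28.6   4. ] yaw-b-pi 0.901 [ 3.3 -2.6  0.5] [-0.29 -0.62  0.03] 0.0409
C [ 0.5633 -0.0605  0.2029] yaw 3.94 psi -0.83 mismatch -13.3
up-first:  (array([ -7.8, -38.7, -18.4]), np.float64(0.07))
```

Call:
{"name": "step_arm", "arguments": {
  "commands": [
    {"translation":[-1.3,-6.4,-3.4],"roll":0.01},
    {"translation":[-1.3,-6.4,-3.3],"roll":0.01},
    {"translation":[-1.3,-6.4,-3.1],"roll":0.01},
    {"translation":[-1.3,-6.4,-2.9],"roll":0.01},
    {"translation":[-1.3,-6.4,-2.8],"roll":0.01},
    {"translation":[-1.3,-6.4,-2.5],"roll":0.01},
    {"translation":[0,0,0],"roll":0}
  ],
  "grip_force": 20
}}

```text
time: 29.58
tool_pos: [0.5623, -0.0618, 0.1835]
tool_rot: [-3.141, -0.0, -2.334]
contact_force: [-6.0, -0.8, 6.5]
opening: 0.0316
grip_force: 20.0
```

```bash
python3 b.py
```

```text
29.58 s,n,y mm [ 64.   10.1 -15.2] yaw-b-pi 0.839 [-6.  -0.8  6.5] [-0.26  0.87 -0.05] 0.0316
```

Call:
{"name": "step_arm", "arguments": {
  "commands": [
    {"translation":[0,0,0],"roll":0},
    {"translation":[0,0,0],"roll":0},
    {"translation":[0,0,0],"roll":0.06},
    {"translation":[0,0,0],"roll":0.06},
    {"translation":[0,0,0],"roll":0.06},
    {"translation":[0,0,0],"roll":0.06},
    {"translation":[0,0,0],"roll":0.06},
    {"translation":[0,0,0],"roll":0}
  ],
  "grip_force": 60
}}

```text
time: 30.25
tool_pos: [0.5632, -0.0617, 0.1829]
tool_rot: [-3.138, 0.002, -2.635]
contact_force: [3.5, -3.7, -3.8]
opening: 0.0268
grip_force: 59.9
```

```bash
python3 b.py
```

```text
30.25 s,n,y mm [ 63.   10.6 -15.1] yaw-b-pi 0.538 [ 3.5 -3.7 -3.8] [-0.99 -0.98 -0.09] 0.0268
```

Call:
{"name": "step_arm", "arguments": {
  "commands": [
    {"translation":[0,0,0],"roll":0.06},
    {"translation":[0,0,0],"roll":0.06},
    {"translation":[0,0,0],"roll":0.06},
    {"translation":[0,0,0],"roll":0}
  ]
}}

```text
time: 30.58
tool_pos: [0.5628, -0.0623, 0.1828]
tool_rot: [-3.138, 0.002, -2.815]
contact_force: [3.2, -5.2, -2.9]
opening: 0.0243
grip_force: 59.9
```

```bash
python3 b.py
```

```text
30.58 s,n,y mm [ 63.1  10.2 -15.7] yaw-b-pi 0.359 [ 3.2 -5.2 -2.9] [-1.52 -0.85 -0.27] 0.0243
```

Call:
{"name": "step_arm", "arguments": {
  "commands": [
    {"translation":[0,0,0],"roll":0.05},
    {"translation":[0,0,0],"roll":0.05},
    {"translation":[0,0,0],"roll":0}
  ]
}}

```text
time: 30.83
tool_pos: [0.5625, -0.0613, 0.1828]
tool_rot: [-3.141, 0.002, -2.913]
contact_force: [3.0, -2.4, -2.6]
opening: 0.0238
grip_force: 59.9
```

```bash
python3 b.py
```

```text
30.83 s,n,y mm [ 63.3   9.9 -14.7] yaw-b-pi 0.26 [ 3.  -2.4 -2.6] [-0.81 -0.85 -0.01] 0.0238
```

Call:
{"name": "step_arm", "arguments": {
  "commands": [
    {"translation":[0,0,0],"roll":0.05},
    {"translation":[0,0,0],"roll":0.05},
    {"translation":[0,0,0],"roll":0}
  ]
}}

```text
time: 31.08
tool_pos: [0.5619, -0.0583, 0.1828]
tool_rot: [3.137, 0.001, -3.011]
contact_force: [2.3, 6.2, 0.4]
opening: 0.024
grip_force: 60.1
```

```bash
python3 b.py
```

```text
31.08 s,n,y mm [ 63.7   9.3 -11.8] yaw-b-pi 0.163 [2.3 6.2 0.4] [ 1.53 -0.66  0.77] 0.024
```

Call:
{"name": "step_arm", "arguments": {
  "commands": [
    {"translation":[0,0,0],"roll":0.05},
    {"translation":[0,0,0],"roll":0.05},
    {"translation":[0,0,0],"roll":0}
  ]
}}

```text
time: 31.33
tool_pos: [0.5613, -0.0564, 0.1826]
tool_rot: [3.134, -0.001, -3.109]
contact_force: [1.1, 12.3, 0.8]
opening: 0.0244
grip_force: 61.7
```

```bash
python3 b.py
```

```text
31.33 s,n,y mm [63.8  8.7 -9.9] yaw-b-pi 0.065 [ 1.1 12.3  0.8] [ 3.13 -0.52  1.55] 0.0244
```

Call:
{"name": "step_arm", "arguments": {
  "commands": [
    {"translation":[0,3,0],"roll":0.05},
    {"translation":[0,3,0],"roll":0.05},
    {"translation":[0,0,0],"roll":0}
  ]
}}

```text
time: 31.58
tool_pos: [0.5613, -0.0509, 0.1828]
tool_rot: [3.136, -0.001, 3.076]
contact_force: [0.6, 10.0, 1.2]
opening: 0.0239
grip_force: 62.6
```

```bash
python3 b.py
```

```text
31.58 s,n,y mm [64.   8.6 -4.4] yaw-b-pi -0.034 [ 0.6 10.   1.2] [ 2.35 -0.35  1.78] 0.0239
```

Call:
{"name": "step_arm", "arguments": {
  "commands": [
    {"translation":[0,0,0],"roll":0},
    {"translation":[0,0,0],"roll":0},
    {"translation":[0,0,0],"roll":0},
    {"translation":[0,0,0],"roll":0},
    {"translation":[0,0,0],"roll":0},
    {"translation":[0,0,-30],"roll":0},
    {"translation":[0,0,-40],"roll":0},
    {"translation":[0,0,-18],"roll":0},
    {"translation":[-22,7,0],"roll":0},
    {"translation":[-22,7,0],"roll":0},
    {"translation":[0,0,0],"roll":0},
    {"translation":[0,0,0],"roll":0}
  ],
  "fingers": 0.85
}}

```text
time: 32.58
tool_pos: [0.6065, -0.0441, 0.2702]
tool_rot: [-3.142, -0.001, 3.071]
contact_force: [-0.5, -0.2, 0.1]
opening: 0.0779
grip_force: 0.0
```

```bash
python3 k.py; python3 - <<'E'
from fit import *
im=cv2.imread(max(glob.glob("pics/k*.png")))[...,::-1]
fit(im,get_calibration("wrist"),dep=(-.006,.020))
E
```

```text
handle expected [270.42975766 149.64985659] t 32.5833 [ 0.6065 -0.0441  0.2702]
1 [ 237   72   48   73 2560] [261.7 107.6]
4 [240 196  71  30 291] [277.4 217. ]
tn,ty,theta,lift,fn,fy [-2.448e-01 -4.220e-02 -3.109e-01 -4.800e-03 -1.000e-03  1.000e-04] cost 0.191 th 192.0 areas 2560 963 box [ 237   72   48   73 2560]
handle centre [ 0.5282 -0.0511  0.1734] u [-0.692 -0.019  0.722]
```

```bash
python3 gr.py -.245 -.042 -.311; python3 gr.py 0 -.07 -.311;python3 gr.py 0 -.13 -.26
```

```text
C [ 0.5266 -0.0511  0.1781] yaw 3.52 psi -0.41 mismatch -10.2
up-first:  (array([ 78.6, -12.6, 111.2]), np.float64(-0.449))
C [ 0.5534 -0.056   0.198 ] yaw 3.468 psi -0.359 mismatch -5.5
up-first:  (array([ 51.6, -15.6,  91.3]), np.float64(-0.398))
C [ 0.5535 -0.0643  0.1973] yaw 3.411 psi -0.301 mismatch -1.2
up-first:  (array([ 50.8, -23.8,  92. ]), np.float64(-0.34))
```

Call:
{"name": "step_arm", "arguments": {
  "commands": [
    {"translation":[39,-6.3,0],"roll":0},
    {"translation":[38.6,-6.3,0],"roll":0},
    {"translation":[0,0,0],"roll":-0.112},
    {"translation":[0,0,0],"roll":-0.112},
    {"translation":[0,0,0],"roll":-0.112},
    {"translation":[0,0,15],"roll":-0.112},
    {"translation":[0,0,30],"roll":0},
    {"translation":[0,0,30],"roll":0},
    {"translation":[0,0,20],"roll":0},
    {"translation":[0,0,14],"roll":0},
    {"translation":[0,0,0],"roll":0}
  ]
}}

```text
time: 33.55
tool_pos: [0.5252, -0.0508, 0.159]
tool_rot: [3.138, -0.005, -2.765]
contact_force: [-0.2, -0.1, -0.3]
opening: 0.0777
grip_force: 0.0
```

Call:
{"name": "step_arm", "arguments": {
  "commands": [
    {"translation":[0,0,0],"roll":0},
    {"translation":[0,0,0],"roll":0},
    {"translation":[0,0,0],"roll":0},
    {"translation":[0,0,0],"roll":0},
    {"translation":[0,0,0],"roll":0},
    {"translation":[0,0,0],"roll":0},
    {"translation":[0,0,0],"roll":0},
    {"translation":[0,0,0],"roll":0},
    {"translation":[0,0,0],"roll":0}
  ],
  "fingers": 0,
  "grip_force": 15
}}

```text
time: 34.3
tool_pos: [0.5282, -0.0515, 0.1621]
tool_rot: [-3.14, 0.0, -2.765]
contact_force: [-0.8, -1.1, 1.0]
opening: 0.031
grip_force: 15.0
```

```bash
python3 b.py; python3 gr.py 0 -.1 -.29
```

```text
34.3 s,n,y mm [ 62.7 -30.4  -6. ] yaw-b-pi 0.408 [-0.8 -1.1  1. ] [-0.57  0.04 -0.24] 0.031
C [ 0.5534 -0.0602  0.1977] yaw 3.445 psi -0.336 mismatch -3.5
up-first:  (array([-20.2, -17.4, -16.6]), np.float64(0.073))
```

Call:
{"name": "step_arm", "arguments": {
  "commands": [
    {"translation":[-5,-4.4,-4.6],"roll":0.018},
    {"translation":[-5,-4.4,-4.3],"roll":0.018},
    {"translation":[-5,-4.4,-4],"roll":0.018},
    {"translation":[-5,-4.2,-3.7],"roll":0.018},
    {"translation":[0,0,0],"roll":0},
    {"translation":[0,0,0],"roll":0}
  ],
  "grip_force": 25
}}

```text
time: 34.8
tool_pos: [0.5535, -0.0614, 0.1787]
tool_rot: [-3.14, 0.0, -2.838]
contact_force: [-0.1, -5.6, -2.8]
opening: 0.0257
grip_force: 24.7
```

```bash
python3 b.py
```

```text
34.8 s,n,y mm [ 64.2   0.1 -15.1] yaw-b-pi 0.336 [-0.1 -5.6 -2.8] [-1.41  0.22 -0.28] 0.0257
```

Call:
{"name": "step_arm", "arguments": {
  "commands": [
    {"translation":[0,0,0],"roll":0},
    {"translation":[0,1,0],"roll":0.06},
    {"translation":[0,1,0],"roll":0.06},
    {"translation":[0,1,0],"roll":0.06},
    {"translation":[0,0,0],"roll":0}
  ],
  "grip_force": 60
}}

```text
time: 35.22
tool_pos: [0.5521, -0.0573, 0.1787]
tool_rot: [3.141, -0.0, -3.018]
contact_force: [-2.2, -3.0, -0.5]
opening: 0.0236
grip_force: 59.9
```

```bash
python3 b.py
```

```text
35.22 s,n,y mm [ 65.   -1.2 -11.1] yaw-b-pi 0.155 [-2.2 -3.  -0.5] [-1.07  0.41  0.16] 0.0236
```

Call:
{"name": "step_arm", "arguments": {
  "commands": [
    {"translation":[0,2,0],"roll":0.06},
    {"translation":[0,2,0],"roll":0.06},
    {"translation":[0,2,0],"roll":0.06},
    {"translation":[0,0,0],"roll":0}
  ]
}}

```text
time: 35.55
tool_pos: [0.5514, -0.0489, 0.1787]
tool_rot: [3.138, -0.001, 3.089]
contact_force: [-1.7, 5.2, 2.2]
opening: 0.0241
grip_force: 60.9
```

```bash
python3 b.py
```

```text
35.55 s,n,y mm [65.5 -2.  -2.7] yaw-b-pi -0.021 [-1.7  5.2  2.2] [0.97 0.36 1.37] 0.0241
```

Call:
{"name": "step_arm", "arguments": {
  "commands": [
    {"translation":[0,-0.5,0],"roll":-0.04},
    {"translation":[0,0,0],"roll":0},
    {"translation":[1.5,0,-2.6],"roll":0},
    {"translation":[2.5,0,-4.3],"roll":0},
    {"translation":[4,0,-7],"roll":0},
    {"translation":[5,0,-8.7],"roll":0},
    {"translation":[0,0,0],"roll":0}
  ],
  "grip_force": 40
}}

```text
time: 36.13
tool_pos: [0.5389, -0.0513, 0.2005]
tool_rot: [3.14, -0.001, 3.126]
contact_force: [-0.3, 0.2, -2.7]
opening: 0.0242
grip_force: 39.4
```

```bash
python3 b.py
```

```text
36.13 s,n,y mm [90.6 -1.9 -5.5] yaw-b-pi 0.016 [-0.3  0.2 -2.7] [0.06 0.07 0.02] 0.0242
```

Call:
{"name": "step_arm", "arguments": {
  "commands": [
    {"translation":[7.5,0,-13],"roll":0},
    {"translation":[7.5,0,-13],"roll":0},
    {"translation":[7.5,0,-13],"roll":0},
    {"translation":[7.5,0,-13],"roll":0},
    {"translation":[7.5,0,-13],"roll":0},
    {"translation":[7.5,0,-13],"roll":0},
    {"translation":[0,0,-40],"roll":0},
    {"translation":[0,0,-40],"roll":0},
    {"translation":[0,0,-30],"roll":0},
    {"translation":[0,0,0],"roll":0},
    {"translation":[0,0,0],"roll":0}
  ]
}}

```text
time: 37.05
tool_pos: [0.4936, -0.051, 0.3917]
tool_rot: [-3.141, 0.005, 3.126]
contact_force: [-0.1, 0.6, -3.6]
opening: 0.0243
grip_force: 39.7
```

```bash
python3 b.py; python3 - <<'E'
from h import *
cal=get_calibration("wrist");acc=np.mean([read_camera("wrist").astype(float) for _ in range(3)],0).astype(np.uint8)
cv2.imwrite("pics/n1.png",acc[...,::-1])
N=np.array([.586,-.0473,.142])-.063*np.array([-.5,.016,.866]);p=proj("wrist",N,cal);print(p)
x,y=int(p[0])-16,int(p[1])-16;c=cv2.resize(acc[y:y+32,x:x+32],None,fx=8,fy=8,interpolation=2)
m=hsv(c,(12,90,80),(30,255,255));cn=max(cv2.findContours(m,0,1)[0],key=cv2.contourArea);print(cv2.minAreaRect(cn))
b=-.032;xb=np.array([np.cos(b),np.sin(b),0]);yb=np.array([-np.sin(b),np.cos(b),0]);nn=.866*xb+[0,0,.5]
best=[]
for ph in np.arange(-.78,.79,.02):
    u=np.cos(ph)*nn-np.sin(ph)*yb;v=np.sin(ph)*nn+np.cos(ph)*yb
    P=np.array([proj("wrist",N+.0095*(i*u+j*v),cal) for i,j in((1,1),(1,-1),(-1,-1),(-1,1))])
    for dx in range(-4,5,1):
      for dy in range(-4,5,1):
        q=((P-[x-.5-dx/1,y-.5-dy/1])*8).astype(np.int32);k=np.zeros_like(m);cv2.fillConvexPoly(k,q,255);h=cv2.fillConvexPoly(np.zeros_like(m),cv2.convexHull(cn),255);best.append((1-np.sum(k&h>0)/np.sum((k|h)>0),round(ph,2),dx,dy))
print(sorted(best)[:5])
E
```

```text
37.05 s,n,y mm [278.8  54.4  -6.7] yaw-b-pi 0.017 [-0.1  0.6 -3.6] [0.03 0.12 0.  ] 0.0243
[283.71746676 265.28227836]
((87.86477661132812, 133.16726684570312), (24.704315185546875, 47.007564544677734), 9.211027145385742)
[(np.float64(0.921346428271636), np.float64(-0.74), -4, -4), (np.float64(0.921346428271636), np.float64(-0.74), -4, -3), (np.float64(0.921346428271636), np.float64(-0.74), -4, -2), (np.float64(0.921346428271636), np.float64(-0.74), -4, -1), (np.float64(0.921346428271636), np.float64(-0.74), -4, 0)]
```

```bash
python3 - <<'E'
from h import *
im=cv2.imread("pics/n1.png")[...,::-1];h=cv2.cvtColor(im,cv2.COLOR_RGB2HSV)
r=im[250:284:2,264:304:2]
for row,hh in zip(r,h[250:284:2,264:304:2]):print(" ".join("%3d/%02d"%(p.sum()//3,min(int(q[1]),255)//3) for p,q in zip(row,hh)))
E
```

```text
247/01 250/00 249/00 213/01 176/03 183/02 189/02 193/03 196/03 201/03 205/03 201/03 199/03 198/03 197/03 193/03 189/02 200/02 235/00 249/00
250/00 250/00 239/00 173/02 175/03 182/02 191/02 205/02 214/02 219/01 221/02 216/02 212/02 203/03 193/03 190/03 187/02 183/03 210/01 246/00
250/00 251/00 202/01 162/02 174/02 194/02 214/01 232/01 240/00 245/00 245/00 240/00 235/00 220/02 208/02 192/02 184/02 178/03 183/02 235/00
251/00 249/00 170/02 162/02 188/02 224/01 246/00 249/00 248/00 248/00 248/00 248/00 247/00 245/00 231/00 206/01 184/02 174/03 168/03 220/01
251/00 243/00 154/02 170/02 226/01 247/00 248/00 249/00 248/00 246/01 241/05 233/12 238/08 247/00 246/00 234/00 199/01 170/03 162/02 202/01
251/00 240/00 150/02 206/01 248/00 248/00 247/01 241/05 234/11 222/13 209/19 208/31 225/19 246/00 247/00 246/00 225/01 174/02 157/02 191/02
250/00 240/00 158/02 240/00 249/00 248/00 232/11 220/23 205/25 183/24 179/22 184/30 206/30 243/03 247/00 247/00 243/00 191/01 150/02 192/01
250/00 243/00 186/01 247/00 248/00 246/00 213/26 199/40 182/16 177/03 182/05 177/06 194/28 233/11 247/00 247/00 246/00 2
[... 579 characters left out ...]

146/59 147/59 147/59 146/59 147/59 148/59 147/59 148/59 149/59 150/58 149/59 149/59 150/58 150/58 150/58 151/58 150/58 150/58 150/58 150/58
154/58 154/58 154/58 154/58 154/58 154/58 155/58 155/58 155/58 155/58 155/57 156/58 155/58 155/57 155/57 156/58 155/58 156/58 156/58 155/57
153/59 154/58 154/58 154/58 154/58 154/58 154/58 154/58 154/58 155/58 154/58 154/58 154/58 154/58 154/58 154/58 154/58 155/58 154/58 155/58
 95/35  95/35  96/35  96/34  96/34  97/34  96/34  96/34  97/34  97/34  96/34  97/34  97/34  96/35  97/34  97/34  96/34  96/34  97/34  96/34
102/04 102/04 101/03 102/04 102/04 102/04 102/03 101/04 101/04 101/04 101/05 101/04 102/04 101/04 102/04 101/04 102/04 102/04 102/04 101/03
```

The nut's visible upper edge now slopes about −22° in the image. It started at +14°, so the nut is at about 1.2, its stop. Next I carry the key to the rack's near side and straighten it against the rack's face.

Call:
{"name": "step_arm", "arguments": {
  "commands": [
    {"translation":[-13,-36,0],"roll":0.12},
    {"translation":[-16.2,-34.4,0],"roll":0.12},
    {"translation":[-19.8,-32,0],"roll":0.12},
    {"translation":[-23.2,-29.4,0],"roll":0.12},
    {"translation":[-26.2,-26.2,0],"roll":0.12},
    {"translation":[0,0,0],"roll":0.12},
    {"translation":[0,0,0],"roll":0.12},
    {"translation":[0,0,0],"roll":0.12},
    {"translation":[0,0,0],"roll":0.12},
    {"translation":[0,0,0],"roll":0.12},
    {"translation":[0,0,0],"roll":0.12},
    {"translation":[0,0,0],"roll":0.12},
    {"translation":[0,0,0],"roll":0.12},
    {"translation":[0,0,0],"roll":0.12},
    {"translation":[0,0,0],"roll":0.02},
    {"translation":[0,0,0],"roll":0}
  ]
}}

```text
time: 38.53
tool_pos: [0.5498, -0.2308, 0.3878]
tool_rot: [-3.139, -0.001, 1.428]
contact_force: [0.6, 0.2, -3.2]
opening: 0.0238
grip_force: 39.9
```

```bash
python3 - <<'E'
from h import *
s=observe();print(s["tool_pos"],s["tool_rot"]);print(goto([.5548,-.2313,.141],1.425))
cal=get_calibration("side");im=read_camera("side")
print([(np.round(q["at"],4).tolist(),round(q["confidence"],2)) for q in search_frame("side","key_foot")[:4]])
g=s["tool_pos"]+[0,0,.019];y=s["tool_rot"][2];d=np.array([np.cos(y),np.sin(y),0])
for t in(.4,.52,.65):print(t,(g-.11*(np.sin(t)*d+[0,0,np.cos(t)])).round(3))
E
```

```text
[ 0.54978035 -0.23080205  0.38776328] [-3.13926496e+00 -1.26005235e-03  1.42828191e+00]
(array([2.000e-01, 5.000e+00, 2.468e+02]), np.float64(0.003))
[([0.5305, -0.4797, 0.0858], 0.97), ([0.6333, -0.3546, 0.0761], 0.94), ([0.5419, -0.2777, 0.3484], 0.61)]
0.4 [ 0.544 -0.273  0.305]
0.52 [ 0.542 -0.285  0.311]
0.65 [ 0.54  -0.297  0.319]
```

Call:
{"name": "step_arm", "arguments": {
  "commands": [
    {"translation":[10,5,35],"roll":0},
    {"translation":[0,0,35],"roll":0},
    {"translation":[0,0,35],"roll":0},
    {"translation":[0,0,35],"roll":0},
    {"translation":[0,0,35],"roll":0},
    {"translation":[0,0,35],"roll":0},
    {"translation":[0,0,25],"roll":0},
    {"translation":[0,0,12],"roll":0},
    {"translation":[0,0,0],"roll":0}
  ],
  "grip_force": 25
}}

```text
time: 39.38
tool_pos: [0.5544, -0.2207, 0.1382]
tool_rot: [-3.135, -0.003, 1.428]
contact_force: [-0.3, 0.8, -3.3]
opening: 0.0239
grip_force: 24.9
```

```bash
python3 - <<'E'
from h import *
s=observe();print(s["tool_pos"],s["tool_rot"],s["contact_force"],s["torque"]);print(goto([.5429,-.3124,.141],1.425))
E
```

```text
[ 0.55441066 -0.22072223  0.13822808] [-3.13467673e+00 -2.77863629e-03  1.42839136e+00] [-0.28077652  0.79170949 -3.25571284] [0.02105929 0.11594982 0.02502012]
(array([-92.4,   1.6,  -2.8]), np.float64(0.003))
```

Call:
{"name": "step_arm", "arguments": {
  "commands": [
    {"translation":[-8,0.2,-0.5],"roll":0},
    {"translation":[-8,0.2,-0.5],"roll":0},
    {"translation":[-7,0.2,-0.5],"roll":0},
    {"translation":[-7,0.2,-0.5],"roll":0},
    {"translation":[-7,0.2,0],"roll":0},
    {"translation":[-7,0.2,0],"roll":0},
    {"translation":[-7,0.2,0],"roll":0}
  ]
}}

```text
time: 39.97
tool_pos: [0.5504, -0.2731, 0.1445]
tool_rot: [3.141, -0.0, 1.426]
contact_force: [0.1, 2.6, -0.7]
opening: 0.0239
grip_force: 25.0
```

Call:
{"name": "step_arm", "arguments": {
  "commands": [
    {"translation":[-7,0.2,0],"roll":0},
    {"translation":[-7,0,0],"roll":0},
    {"translation":[-7,0,0],"roll":0},
    {"translation":[-7,0,0],"roll":0},
    {"translation":[-7,0,0],"roll":0},
    {"translation":[-5,0,0],"roll":0},
    {"translation":[0,0,0],"roll":0}
  ]
}}

```text
time: 40.55
tool_pos: [0.5446, -0.3134, 0.1439]
tool_rot: [-3.142, 0.001, 1.425]
contact_force: [-0.1, 0.4, -3.5]
opening: 0.024
grip_force: 25.0
```

```bash
python3 - <<'E'
from h import *
s=observe();print(s["tool_pos"],s["tool_rot"],s["contact_force"],s["torque"]);print(goto([.5429,-.3124,.141],1.425))
E
```

```text
[ 0.54456429 -0.31340031  0.14393997] [-3.14156203e+00  5.47053101e-04  1.42534292e+00] [-0.10033858  0.37306355 -3.45835554] [ 0.09209709 -0.01578744 -0.00249559]
(array([ 0.7, -1.8,  2.9]), np.float64(0.0))
```

Call:
{"name": "step_arm", "arguments": {
  "commands": [
    {"translation":[3,-1.6,0],"roll":0},
    {"translation":[0,0,-20],"roll":0},
    {"translation":[0,0,-25],"roll":0},
    {"translation":[0,0,-15],"roll":0},
    {"translation":[0,0,0],"roll":0},
    {"translation":[0,0,0],"roll":0}
  ]
}}

```text
time: 41.05
tool_pos: [0.5438, -0.309, 0.2044]
tool_rot: [3.14, 0.001, 1.427]
contact_force: [-0.3, -0.3, -3.2]
opening: 0.0238
grip_force: 25.0
```

```bash
python3 - <<'E'
from h import *
s=observe();print(s["time"],s["tool_pos"],s["tool_rot"],s["contact_force"])
g=s["tool_pos"]+[0,0,.019];y=s["tool_rot"][2];d=np.array([np.cos(y),np.sin(y),0]);l=np.array([np.sin(y),-np.cos(y),0])
for i in range(2):
    cal=get_calibration("wrist");im=read_camera("wrist")
    for n in("key_foot","key_center"):print(n,[(np.round(q["at"],4).tolist(),round(q["confidence"],2)) for q in search_frame("wrist",n)[:4]])
cv2.imwrite("pics/v1.png",im[...,::-1])
read_camera("side")
for n in("key_foot","key_center"):print("side",n,[(np.round(q["at"],4).tolist(),round(q["confidence"],2)) for q in search_frame("side",n)[:4]])
for t in(-.1,0,.1):
    u=np.sin(t)*d+[0,0,np.cos(t)];nn=np.cos(t)*d-np.array([0,0,np.sin(t)])
    print(t,"foot edge rows d-,l+,l-",[proj("wrist",g-.141*u+.018*v,cal).round(1).tolist() for v in(nn,l,-l)],"soc top",[proj("wrist",g-.108*u+.018*v,cal).round(1).tolist() for v in(nn,l,-l)])
h=cv2.cvtColor(im,cv2.COLOR_RGB2GRAY)
print(h[150:300:3,285].tolist());
m=hsv(im,(100,100,40),(130,255,255));n,L,st,ce=cv2.connectedComponentsWithStats(m);print([ (st[i].tolist()) for i in range(1,n) if st[i,4]>80])
E
```

```text
41.05 [ 0.54384226 -0.30898627  0.20443472] [3.14031398e+00 1.33103565e-03 1.42661569e+00] [-0.31083166 -0.31844758 -3.20308862]
key_foot [([0.6365, -0.3474, 0.0408], 0.97), ([0.5458, -0.3043, 0.2098], 0.92), ([0.5325, -0.4592, 0.0328], 0.69)]
key_center [([0.6335, -0.3438, 0.0369], 0.83), ([0.5355, -0.4636, 0.0304], 0.71)]
key_foot [([0.541, -0.3029, 0.208], 0.89), ([0.6312, -0.3438, 0.0404], 0.66), ([0.5313, -0.4576, 0.0339], 0.61)]
key_center [([0.6347, -0.3442, 0.0347], 0.85), ([0.5421, -0.3069, 0.209], 0.76), ([0.5341, -0.463, 0.0374], 0.62)]
side key_foot [([0.5287, -0.4782, 0.0868], 0.74), ([0.6347, -0.3536, 0.0777], 0.7), ([0.5369, -0.3179, 0.1536], 0.59)]
side key_center [([0.6318, -0.3575, 0.0792], 0.96), ([0.5375, -0.3201, 0.152], 0.81), ([0.5222, -0.4721, 0.0855], 0.67)]
-0.1 foot edge rows d-,l+,l- [[284.3, 173.1], [306.8, 195.3], [261.6, 195.2]] soc top [[284.5, 184.1], [309.8, 208.7], [259.1, 208.7]]
0 foot edge rows d-,l+,l- [[284.2, 190.2], [306.5, 212.2], [261.9, 212.2]] soc top [[284.5, 198.6], [309.5, 223.2], [259.3, 223.1]]
0.1 foot edge rows d-,l+,l- [[284.2, 207.3], [306.2, 229.2], [262.1, 229.1]] soc top [[284.4, 213.1], [309.2, 237.7], [259.5, 237.6]]
[199, 204, 206, 205, 206, 205, 209, 212, 207, 203, 204, 212, 203, 198, 200, 122, 124, 213, 225, 225, 227, 226, 144, 121, 121, 120, 121, 119, 120, 120, 120, 119, 118, 74, 71, 71, 73, 70, 73, 70, 71, 71, 72, 88, 90, 100, 110, 126, 140, 146]
[[252, 248, 60, 32, 1677], [251, 313, 61, 19, 1102]]
```

```bash
python3 - <<'E'
from h import *
im=cv2.imread("pics/v1.png");h=cv2.cvtColor(im,cv2.COLOR_BGR2GRAY)
for r in(206,212,218,224):print(r,h[r,246:324:2].tolist())
for c in(275,280,285,290):print(c,h[184:222,c].tolist())
cal=get_calibration("wrist")
print([proj("wrist",[.5345+.02*(i*.989+j*.145),-.3698+.02*(-i*.145+j*.989),.06],cal).round(1).tolist() for i,j in((1,1),(-1,1),(-1,-1),(1,-1))])
for r in range(110,180,6):print(r,h[r,240:330:3].tolist())
E
```

```text
206 [198, 198, 200, 196, 198, 203, 201, 197, 151, 134, 195, 224, 223, 217, 219, 221, 221, 222, 223, 224, 225, 227, 224, 221, 222, 200, 136, 141, 205, 207, 198, 201, 206, 203, 196, 197, 200, 207, 215]
212 [199, 193, 195, 198, 203, 203, 201, 196, 223, 223, 223, 217, 219, 221, 221, 222, 223, 224, 225, 227, 225, 222, 222, 221, 223, 224, 225, 225, 206, 194, 203, 202, 203, 208, 209, 208, 204, 202, 207]
218 [102, 101, 102, 102, 101, 100, 156, 223, 223, 217, 219, 221, 221, 221, 163, 124, 123, 122, 121, 120, 121, 148, 214, 224, 224, 225, 225, 225, 224, 166, 99, 102, 101, 102, 102, 102, 102, 102, 102]
224 [101, 102, 102, 101, 101, 104, 180, 217, 220, 222, 222, 222, 212, 157, 125, 125, 122, 121, 121, 120, 121, 119, 142, 204, 225, 225, 224, 222, 222, 197, 104, 102, 101, 101, 101, 101, 101, 101, 102]
275 [205, 209, 212, 213, 213, 210, 205, 204, 205, 198, 164, 132, 124, 125, 124, 123, 138, 184, 213, 218, 219, 220, 221, 221, 221, 221, 222, 222, 221, 223, 223, 222, 202, 163, 133, 126, 125, 126]
280 [209, 207, 208, 207, 206, 205, 205, 204, 200, 176, 136, 122, 123, 123, 123, 121, 150, 211, 223, 222, 2
[... 1703 characters left out ...]
 206, 204, 196, 203, 206, 197, 207, 208, 206, 209, 208, 213, 206, 207, 202, 205]
158 [213, 213, 210, 207, 210, 213, 210, 204, 203, 201, 204, 205, 201, 212, 203, 205, 205, 204, 210, 213, 216, 210, 205, 202, 204, 206, 204, 211, 202, 201]
164 [208, 207, 205, 200, 206, 207, 212, 206, 203, 210, 208, 208, 206, 207, 210, 205, 199, 203, 213, 204, 205, 198, 204, 208, 207, 209, 206, 205, 204, 210]
170 [211, 209, 207, 212, 212, 203, 199, 207, 209, 213, 209, 212, 211, 207, 211, 210, 203, 202, 217, 211, 211, 209, 206, 207, 205, 199, 202, 208, 214, 207]
176 [206, 203, 208, 207, 209, 198, 211, 212, 203, 209, 208, 209, 202, 201, 205, 203, 199, 207, 203, 204, 200, 206, 197, 200, 207, 199, 201, 207, 204, 208]
```

Call:
{"name": "step_arm", "arguments": {
  "commands": [
    {"translation":[-20,0.6,0],"roll":0},
    {"translation":[-20,0.6,0],"roll":0},
    {"translation":[-18.7,0.7,0],"roll":0},
    {"translation":[0,0,0],"roll":0},
    {"translation":[0,0,0],"roll":0}
  ]
}}

```text
time: 41.92
tool_pos: [0.5367, -0.368, 0.2036]
tool_rot: [-3.141, -0.001, 1.425]
contact_force: [0.1, 0.5, -2.7]
opening: 0.0236
grip_force: 25.0
```

```bash
cat > o.py <<'E'
from h import *
s=observe();print(s["time"],s["tool_pos"],s["contact_force"].round(1),s["torque"].round(2));print(goto([.5372,-.3673,.182],1.425))
E
python3 o.py
```

```text
41.9167 [ 0.53674442 -0.36796895  0.20355687] [ 0.1  0.5 -2.7] [-0.03  0.03 -0.02]
(array([ 0.7,  0.4, 21.6]), np.float64(-0.0))
```

Call:
{"name": "step_arm", "arguments": {
  "commands": [
    {"translation":[0.7,0.4,8],"roll":0},
    {"translation":[0,0,8],"roll":0},
    {"translation":[0,0,4],"roll":0},
    {"translation":[0,0,3],"roll":0},
    {"translation":[0,0,3],"roll":0},
    {"translation":[0,0,0],"roll":0}
  ],
  "grip_force": 15
}}

```text
time: 42.42
tool_pos: [0.5375, -0.3661, 0.1773]
tool_rot: [-3.141, -0.001, 1.427]
contact_force: [-0.6, 0.0, -3.2]
opening: 0.024
grip_force: 15.0
```

```bash
python3 o.py
```

```text
42.4167 [ 0.53754781 -0.3660671   0.17728603] [-0.6  0.  -3.2] [-0.05  0.14  0.  ]
(array([-1.3, -0.2, -4.7]), np.float64(0.002))
```

Call:
{"name": "step_arm", "arguments": {
  "commands": [
    {"translation":[-1,0,3],"roll":0},
    {"translation":[0,0,4],"roll":0},
    {"translation":[0,0,4],"roll":0},
    {"translation":[0,0,0],"roll":0}
  ]
}}

```text
time: 42.75
tool_pos: [0.5371, -0.3673, 0.166]
tool_rot: [-3.14, -0.001, 1.426]
contact_force: [-0.0, -1.0, -3.2]
opening: 0.0238
grip_force: 15.0
```

```bash
python3 o.py
```

```text
42.75 [ 0.5370989  -0.36731405  0.16598819] [-0.  -1.  -3.2] [ 0.    0.02 -0.01]
(array([  0. ,   0.1, -16. ]), np.float64(0.001))
```

Inside the hole with the key's weight still carried. Lower to the floor.

Call:
{"name": "step_arm", "arguments": {
  "commands": [
    {"translation":[0,0,7],"roll":0},
    {"translation":[0,0,7],"roll":0},
    {"translation":[0,0,6],"roll":0},
    {"translation":[0,0,4],"roll":0},
    {"translation":[0,0,3],"roll":0},
    {"translation":[0,0,0],"roll":0}
  ]
}}

```text
time: 43.25
tool_pos: [0.5379, -0.3686, 0.1426]
tool_rot: [3.139, 0.003, 1.426]
contact_force: [-3.5, -0.2, 10.0]
opening: 0.0238
grip_force: 15.0
```

```bash
python3 o.py
```

```text
43.25 [ 0.53788648 -0.36864765  0.14255552] [-3.5 -0.2 10. ] [ 0.04  0.84 -0.  ]
(array([  1.2,  -0.9, -39.4]), np.float64(0.001))
```

Call:
{"name": "step_arm", "arguments": {
  "commands": [
    {"translation":[0,-2,-2],"roll":0},
    {"translation":[0,0,0],"roll":0},
    {"translation":[0,0,2],"roll":0},
    {"translation":[0,0,1],"roll":0},
    {"translation":[0,0,0],"roll":0}
  ]
}}

```text
time: 43.67
tool_pos: [0.5362, -0.3683, 0.1425]
tool_rot: [3.138, 0.003, 1.426]
contact_force: [-3.7, 2.4, 16.8]
opening: 0.0242
grip_force: 15.1
```

```bash
python3 o.py
```

```text
43.6667 [ 0.5361885  -0.36830242  0.14252378] [-3.7  2.4 16.8] [ 0.29  1.09 -0.03]
(array([  1.1,   0.9, -39.5]), np.float64(0.001))
```

Call:
{"name": "step_arm", "arguments": {
  "commands": [
    {"translation":[0,0,-1.5],"roll":0},
    {"translation":[0,0,0],"roll":0},
    {"translation":[0,0,0],"roll":0}
  ],
  "grip_force": 4
}}

```text
time: 43.92
tool_pos: [0.5358, -0.3678, 0.1416]
tool_rot: [3.14, 0.001, 1.426]
contact_force: [-1.7, 0.6, 5.8]
opening: 0.0245
grip_force: 4.0
```

Call:
{"name": "step_arm", "arguments": {
  "commands": [
    {"translation":[0,0,0],"roll":0},
    {"translation":[0,0,0],"roll":0},
    {"translation":[0,0,0],"roll":0},
    {"translation":[0,0,0],"roll":0},
    {"translation":[0,0,0],"roll":0}
  ],
  "fingers": 0.55
}}

```text
time: 44.33
tool_pos: [0.5355, -0.3672, 0.1402]
tool_rot: [-3.141, -0.0, 1.426]
contact_force: [-0.4, 0.1, -0.3]
opening: 0.0495
grip_force: 0.0
```

Call:
{"name": "step_arm", "arguments": {
  "commands": [
    {"translation":[0,0,-10],"roll":0},
    {"translation":[0,0,-20],"roll":0},
    {"translation":[0,0,-30],"roll":0},
    {"translation":[0,0,-40],"roll":0},
    {"translation":[0,0,-40],"roll":0},
    {"translation":[35,0,-10],"roll":0},
    {"translation":[0,0,0],"roll":0},
    {"translation":[0,0,0],"roll":0}
  ]
}}

```text
time: 45.0
tool_pos: [0.5412, -0.3315, 0.2927]
tool_rot: [3.139, 0.001, 1.428]
contact_force: [-0.4, -0.3, 0.0]
opening: 0.0504
grip_force: 0.0
```

```bash
python3 o.py; python3 - <<'E'
from h import *
im=read_camera("wrist");cal=get_calibration("wrist");cv2.imwrite("pics/end.png",im[...,::-1])
m=hsv(im,(100,100,40),(130,255,255));V=im[...,2]
n,L,st,ce=cv2.connectedComponentsWithStats(m)
for i in range(1,n):
    if st[i,4]>150:
        t=((L==i)&(V>190));c=np.argwhere(t).mean(0)[::-1] if t.sum()>20 else ce[i];print(st[i],"top at",onz("wrist",c,.175,cal).round(4))
print(proj("wrist",[.5345,-.3698,.175],cal),"expected handle top")
for c in("wrist","side","top"):
    if c!="wrist":read_camera(c)
    print(c,[(np.round(q["at"],3).tolist(),round(q["confidence"],2)) for q in search_frame(c,"key_center")[:4]],[(np.round(q["at"],3).tolist(),round(q["confidence"],2)) for q in search_frame(c,"spare_center")[:2]])
print([(np.round(q["at"],3).tolist(),round(q["confidence"],2)) for q in search_frame("top","bar_end")[:2]])
E
```

```text
45.0 [ 0.54115787 -0.33154652  0.29271219] [-0.4 -0.3  0. ] [-0.15  0.06  0.01]
(array([-36. ,   1.2, 110.7]), np.float64(0.003))
[ 371  191   42   38 1137] top at [ 0.6302 -0.3459  0.175 ]
[ 266  231   28   39 1052] top at [ 0.5328 -0.3689  0.175 ]
[275 315  31  30 690] top at [ 0.5316 -0.448   0.175 ]
[281.69243755 257.27058836] expected handle top
wrist [([0.634, -0.346, 0.141], 0.81), ([0.535, -0.367, 0.158], 0.76), ([0.537, -0.465, 0.141], 0.58)] [([0.46, -0.349, 0.144], 0.81)]
side [([0.521, -0.473, 0.087], 0.88), ([0.634, -0.356, 0.081], 0.74), ([0.534, -0.377, 0.128], 0.59)] [([0.455, -0.365, 0.133], 0.71)]
top [([0.637, -0.347, 0.079], 0.78)] []
[([0.617, 0.033, 0.042], 0.65)]
```

The key stands upright in its hole, with the networks reporting the same heights as at the start. Now one last look down the bore to confirm the nut.

Call:
{"name": "step_arm", "arguments": {
  "commands": [
    {"translation":[40.5,-1,0],"roll":0},
    {"translation":[40.5,-1,0],"roll":0},
    {"translation":[40.5,-1,0],"roll":0},
    {"translation":[40.5,-1,0],"roll":0},
    {"translation":[40.5,-1,0],"roll":0},
    {"translation":[40.5,-1,0],"roll":0},
    {"translation":[40.5,-1,0],"roll":0},
    {"translation":[0,0,0],"roll":-0.12},
    {"translation":[0,0,0],"roll":-0.12},
    {"translation":[0,0,0],"roll":-0.12},
    {"translation":[0,0,0],"roll":-0.12},
    {"translation":[0,0,0],"roll":-0.12},
    {"translation":[0,0,0],"roll":-0.12},
    {"translation":[0,0,0],"roll":-0.12}
  ],
  "fingers": 1
}}

```text
time: 46.67
tool_pos: [0.5745, -0.0512, 0.2906]
tool_rot: [3.142, -0.0, 2.272]
contact_force: [0.5, -0.3, -0.5]
opening: 0.0918
grip_force: 0.0
```

Call:
{"name": "step_arm", "arguments": {
  "commands": [
    {"translation":[0,0,0],"roll":-0.12},
    {"translation":[0,0,0],"roll":-0.12},
    {"translation":[0,0,0],"roll":-0.12},
    {"translation":[0,0,0],"roll":-0.12},
    {"translation":[0,0,0],"roll":-0.12},
    {"translation":[0,0,0],"roll":-0.12},
    {"translation":[0,0,30],"roll":-0.12},
    {"translation":[0,0,30],"roll":0},
    {"translation":[0,0,25],"roll":0},
    {"translation":[0,0,0],"roll":0},
    {"translation":[0,0,0],"roll":0}
  ]
}}

```text
time: 47.58
tool_pos: [0.574, -0.0511, 0.2051]
tool_rot: [3.141, -0.002, 3.106]
contact_force: [-0.9, -0.7, 0.7]
opening: 0.092
grip_force: 0.0
```

```bash
python3 - <<'E'
from h import *
import pickle
s=observe();print(s["time"],s["tool_pos"],s["tool_rot"])
cal=get_calibration("wrist");im=read_camera("wrist");cv2.imwrite("pics/n2.png",im[...,::-1])
def ang(im,cal):
    N=np.array([.586,-.0473,.142])-.063*np.array([-.5,.016,.866])
    b=-.032;xb=np.array([np.cos(b),np.sin(b),0]);yb=np.array([-np.sin(b),np.cos(b),0]);nn=.866*xb+[0,0,.5]
    p=proj("wrist",N,cal);m=hsv(im,(12,90,90),(30,255,255));x,y=p.astype(int)-22;m=m[y:y+44,x:x+44].copy();m[max(0,278-y):]=0
    M=cv2.resize(m,None,fx=6,fy=6,interpolation=1)>127;cn=np.vstack(cv2.findContours(M.astype(np.uint8),0,1)[0]);h=cv2.fillConvexPoly(np.zeros(M.shape,np.uint8),cv2.convexHull(cn),1)
    best=[]
    for ph in np.arange(-.78,.79,.03):
        u=np.cos(ph)*nn-np.sin(ph)*yb;v=np.sin(ph)*nn+np.cos(ph)*yb
        P=np.array([proj("wrist",N+.0095*(i*u+j*v),cal) for i,j in((1,1),(1,-1),(-1,-1),(-1,1))])
        for dx in range(-4,5):
            for dy in range(-4,5):
                k=cv2.fillConvexPoly(np.zeros(M.shape,np.uint8),((P-[x-.5-dx,y-.5-dy])*6).astype(np.int32),1);best.append((round(1-(k&h).sum()/(k|h).sum(),3),round(ph,2),dx,dy))
    print(p,cv2.minAreaRect(cn),sorted(best)[:4])
ang(cv2.imread("pics/w2.png")[...,::-1],pickle.load(open("pics/w2.pkl","rb")))
ang(im,cal)
E
```

```text
47.5833 [ 0.57402284 -0.05110889  0.20507211] [ 3.14105619e+00 -2.43082276e-03  3.10607882e+00]
[280.9126103  263.18518235] ((137.63693237304688, 137.73654174804688), (135.7238006591797, 144.99966430664062), 14.931416511535645) [(np.float64(0.076), np.float64(0.24), 0, 0), (np.float64(0.082), np.float64(0.18), 0, 0), (np.float64(0.084), np.float64(0.21), 0, 0), (np.float64(0.085), np.float64(0.27), 0, 0)]
[285.01036328 263.34557501] ((134.08905029296875, 138.4041290283203), (144.07766723632812, 139.16192626953125), 69.44395446777344) [(np.float64(0.064), np.float64(-0.39), 0, 0), (np.float64(0.065), np.float64(-0.36), 0, 0), (np.float64(0.067), np.float64(-0.33), 0, 0), (np.float64(0.071), np.float64(-0.3), 0, 0)]
```

```bash
python3 - <<'E'
from h import *
for c in("top","wrist"):
    im=read_camera(c);n,l,st,ce=cv2.connectedComponentsWithStats(hsv(im,(3,150,120),(15,255,255)))
    print(c,[(st[i].tolist(),onz(c,ce[i],.05).round(4).tolist()) for i in range(1,n) if st[i,4]>8])
print(hand_in())
E
```

```text
top []
wrist [([378, 214, 19, 36, 395], [0.607, 0.0482, 0.05])]
the job is handed in; nothing more can be done
None
```

The job is handed in, though I don't know how it was judged: the bar is home, the nut measures about 1.2 rad (its stop), the key is back upright in its rack hole, and I saw no sign that anything else was disturbed.

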